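# Load the bench polisher from the parts tray and lock its cover

### The job

Load the bench polisher: pick up the steel parts tray and tip it over the polisher's bowl so that all three nuts and both brass bushings slide off its spout into the bowl, without touching them with the fingers, and put the empty tray down flat on the table again. Then fit the cover: set it on the bowl's mouth with its grip bar in line with the two notches, if need be pressing and turning it a little until it drops in, and turn it clockwise (seen from above) until its bar points at the two red marks on the collar. Leave the spray can beside the polisher, the jar with the blue cap behind it and the multimeter where they stand.

Things in the scene. Friction and masses are not known exactly. Their poses are not given: they have to be found in the camera images.
- polisher: bench polisher, fixed: round dark base 144 mm across, on it an open grey-blue bowl with an aluminium collar 120 mm across, flat top (rim) at z = 118 mm. Origin on its axis at table level, z up, x from the axis to a red mark of the collar (the other mark is opposite): the line of the locked cover's bar. Bowl inside: floor at z = 62 mm, 98 mm across there, 110 mm higher up
- polisher_mouth (a point): centre of the bowl's mouth at rim height, 118 mm above the table. The collar has an inward lip 6 mm thick; the mouth in it is 88 mm across. End stops under the lip let the cover's lugs go only clockwise (from above) from the notches: 60 degrees to the red marks, and some 9 degrees past either end
- polisher_notch (a point): middle of one of the two notches in the lip, 50 mm from the axis, at rim height; the other is opposite. They lie 60 degrees counter-clockwise (from above) of the red marks; each spans 32 degrees of arc (24 mm at the lip's inner edge) and reaches out to the bowl's wall, 55 mm from the axis
- polisher_mark (a point): one of the two red marks on the collar's top, 56 mm from the axis, at rim height
- cover: bayonet cover, loose, about 160 g: aluminium disc 104 mm across, 13 to 17 mm above its underside; below it a grey plug 82 mm across (75 mm at its chamfered foot) with two opposite lugs at the foot, 5 mm thick, 16 mm wide (13 at the tip), reaching 49.5 mm from the axis. Origin at the centre of the underside (foot of plug and lugs), z up, x along lugs and grip bar; a half turn gives the same cover
- cover_grip (a point): point to grip the black bar on the disc, on the cover's axis, 34 mm above its underside. The bar lies along the cover's x, above the lugs: 74 mm long, 14 mm thick, 17 to 43 mm above the underside. The underside stands 118 mm above the table while the lugs lie on the rim, 105 mm once dropped in (disc on the collar, 2 mm of play between lugs and lip)
- tray: steel tray, loose, about 170 g empty: floor 3 mm thick from x = -50 to 62 mm, 96 mm wide to x = 17 mm, then tapering to 70 mm (64 inside) at the open spout at x = 62 mm; walls 22 mm high at rear and sides. Origin at the underside, x towards the spout, y left, z up. The pieces lie loose on its floor and slide at a slope of 25 to 37 degrees (friction 0.5 to 0.75)
- tray_grip (a point): point in the tray's black handle to grip it, x = -86 mm, 32 mm above the tray's underside. The handle runs from x = -53 to -113 mm behind the rear wall, is 18 mm thick along the tray's y (flat sides: close along y) and lies 20 to 42 mm above the underside
- tray_spout (a point): middle of the spout's floor edge, on top of the floor, x = 62 mm, 3 mm above the tray's underside
- nut_1: a steel hex nut, 17 mm across flats, 12 mm tall, 22 g; origin at the centre of its underside as it lies flat, z up
- nut_2: a steel hex nut, 17 mm across flats, 12 mm tall, 22 g; origin at the centre of its underside as it lies flat, z up
- nut_3: a steel hex nut, 17 mm across flats, 12 mm tall, 22 g; origin at the centre of its underside as it lies flat, z up
- bush_1: a round brass bushing, 18 mm diameter, 16 mm tall, 24 g; origin at the centre of its underside as it stands, z up
- bush_2: a round brass bushing, 18 mm diameter, 16 mm tall, 24 g; origin at the centre of its underside as it stands, z up
- contact_spray: spray can standing on the table, 53 mm across, 194 mm tall, loose; a bystander. Origin at the centre of its foot
- parts_jar: closed jar standing on the table, 53 mm across, 72 mm tall, loose; a bystander. Origin at the centre of its foot
- multimeter: multimeter lying on its back, 132 mm along its x, 62 mm wide, 41 mm tall, loose; a bystander. Origin at the centre of its underside

How it is judged:
On the way, in this order (a step that is already met when the one before it is completed fails the run):
1. the tray is tipped, its spout over the mouth of the bowl (angle between tray's own z axis and vertical above 0.25 rad and horizontal distance between tray_spout and polisher_mouth below 0.06 m and z of tray_spout in the frame of polisher below 0.24 m), for 0.1 s.
2. all three nuts and both bushings lie in the bowl (horizontal distance between each of nut_1, nut_2, nut_3, bush_1, bush_2 and polisher_mouth below 0.056 m and z of nut_1 in the frame of polisher between 0.05 and 0.106 m and z of nut_2 in the frame of polisher between 0.05 and 0.106 m and z of nut_3 in the frame of polisher between 0.05 and 0.106 m and z of bush_1 in the frame of polisher between 0.05 and 0.106 m and z of bush_2 in the frame of polisher between 0.05 and 0.106 m), for 0.2 s.
3. the empty tray stands flat on the table, let go (angle between tray's own z axis and vertical below 0.06 rad and height (world z) of tray between -0.004 and 0.006 m and contact force between the fingers and tray below 0.3 N), for 0.1 s.
4. the cover has dropped into the notches and is turned to the red marks (z of cover in the frame of polisher below 0.1085 m and horizontal distance between cover and polisher_mouth below 0.008 m and angle between cover's own z axis and vertical below 0.08 rad and angle between the x axis of cover and the x axis of polisher, either way round below 0.21 rad), for 0.2 s.
At the end, for the whole second after the job is handed in: All five pieces are in the bowl (within 56 mm of its axis, below the lip); the cover is dropped in (its underside at most 108.5 mm above the table, level, within 8 mm of the axis) with its bar within 0.21 rad of the line of the red marks; the tray lies flat on the table, at rest (all of step 2 and all of step 4 and linear speed of each of cover, tray below 0.02 m/s and angle between tray's own z axis and vertical below 0.06 rad and height (world z) of tray between -0.004 and 0.006 m); the robot touches nothing.
It fails at once if the fingers touch a nut or a bushing (contact force between the fingers and nut_1 above 0.5 N or contact force between the fingers and nut_2 above 0.5 N or contact force between the fingers and nut_3 above 0.5 N or contact force between the fingers and bush_1 above 0.5 N or contact force between the fingers and bush_2 above 0.5 N).
It fails at once if the spray can, the jar or the multimeter is pushed aside or tipped (distance of any of contact_spray, parts_jar, multimeter from where it was at the start of the episode above 0.02 m or angle between any of contact_spray, parts_jar, multimeter's own z axis and vertical above 0.3 rad).
It also fails if it takes over 72 s, if anything falls off the work surface, if the arm or the gripper's body presses on something with over 40 N, if the wrist force passes 120 N, or if a joint passes its speed limit or range.

### The arm

A 7-joint arm with a two-finger parallel gripper is mounted at the origin on a cart in front of the work surface, level with it; the furniture and walls round the work are solid. World frame = base frame: x ahead of the robot, y to its left, z up, the work surface at z = 0. Lengths are in m, angles in rad, forces in N, time in s.
With the tool pointing down it reaches from about 0.4 to 0.85 m from the base axis. Payload 4.4 kg.
Tool frame: the origin (TCP) lies at the very end of the fingers, on their centre line; the grasp point (between the pads) lies 19 mm behind it; z points along the fingers, y is the direction in which the jaws open and shut (so a half turn about z gives the same grasp; the last joint's range is limited). The gripper opens to 94 mm and grips with 3 to 60 N. Pads are 16 mm wide; open, the fingers measure 119 mm over their backs; the gripper's body (75 mm by 177 mm) begins 78 mm behind the grasp point.
Start: joints at [-1.204, 0.628, 0.038, 1.517, -0.027, 0.996, -0.02], TCP at [0.273, 0.59, 0.205] pointing down, gripper open.
Joint ranges: [-3.06, 3.06], [-0.37, 2.12], [-1.25, 1.32], [0.18, 2.47], [-1.1, 4.24], [0.23, 1.98], [-2.94, 2.94]. Speed limits (rad/s): [2.57, 2.57, 3.14, 3.14, 3.14, 3.14, 3.14].

### API

Orientations are given as a rotation vector (axis times angle).
In Python, from bench import robot, cams, trace gives the robot as it stands.
- The arm moves only by the shell command python3 -m inch 'ROWS' [FORCE]. ROWS is a JSON object of lists of equal length, an entry for each row: "translation": the shift along the world's x, y, z normalised to -1 to 1, where 1 is 20 mm, a list of three; "angular": the turn, a rotation vector about the world's x, y, z normalised to -1 to 1, where 1 is 0.12 rad, a list of three; "gripper": the opening, from -1 (shut) to 1 (fully open). In form: {"translation": [[tx, ty, tz], ...], "angular": [[ax, ay, az], ...], "gripper": [gripper, ...]}. A call has 1 to 12 rows; each row shifts and turns the pose as measured when the row begins; what a row does not reach is not made up. A row lasts 1/10 s, in which the tool goes at most 50 mm and 8.59 degrees, less where a joint would pass 70% of its speed; a pose out of reach is approached as far as the arm can. A call with a number of a shift or a turn outside -1 to 1 is refused whole. A call with a gripper value outside its range is refused whole. The fingers move at their own pace and stop on an object; FORCE is the grip in N (left out, the last holds). Time passes only in rows, so rows that do not move let the fingers close. It gives the time, the measured TCP pose, the force and the opening at its end, in the units of the state.
- robot.state(): the state, without advancing time (a new reading comes with each control period).
- cams.camera(name): name is "scene" or "top" or "wrist"; returns a dict with "color" (480x640x3 uint8, blue, green, red), "intrinsics" (3x3 intrinsics, pixels), "D" ([k1, k2, p1, p2, k3] as OpenCV has them; the pictures are not rectified), "R" (3x3) and "t" (3): a world point X has camera coordinates R X + t; the wrist camera has in their place "T_tool_cam" (4x4, takes a point from camera to tool coordinates, whose origin is the TCP and whose axes are the flange's). Camera axes: x right, y down, z forward; pixel columns grow to the right and rows downward; lengths in m; the calibration is good to about 2 mm. A picture is of the moment at which its call begins: read the wrist's pose just before it. There is no depth.
- robot.sign_off(): hands the job in, once; it reports no verdict.
Trained networks look in a picture, given as the dict that the camera call returned (one of the last four; its "shot" number tells which), for a name from the list of things; names that differ only in an ending like _2 or _b are one class to them, and where a whole thing is asked for, a point or a joint stands for the part that bears it (a point fixed in the world has none). Each returns a list of dicts, best first, with "conf" (0 to 1); they miss things now and then, are a little off and sometimes report something else, mostly with a low value. They report only what shows in the picture. A call takes as long as a camera call.
- trace(picture, name): "pixels" (480x640 bool, what is visible of it) and "extent" ([left, top, right, bottom] in pixels, round what is visible of it).
The state is a dict: "time": time; "joints": joint angles; "qd": joint speeds; "effort": joint torques, N m; "tcp_pos": TCP position; "orientation": TCP orientation; "force": force on the tool from outside, world axes, zero at the start; "ft_torque": the same for the moment, N m; "grip_width": finger opening in m.
Only numpy, scipy, OpenCV 4.12 (cv2) and the standard library are available. Lean on these libraries where they do the work, as an engineer would, in place of code of your own. Each camera call takes 0.05 s, during which the arm holds its last target.

## Working session

There is one attempt and no reset: what is moved stays moved. The work goes in short steps, Python scripts to look and compute and a shell command to move; the robot and the scene stay as the last step left them, time stands still between calls to the robot, and variables do not carry over. Pictures are saved under pics/ and viewed, and the job is handed in when it is done.

```bash
ls -la; mkdir -p pics
python3 - <<'E'
from bench import robot, cams, trace
import cv2
s=robot.state(); print({k:s[k] for k in ('time','joints','tcp_pos','orientation','force','grip_width')})
for n in ('scene','top','wrist'):
    p=cams.camera(n); cv2.imwrite(f'pics/{n}0.png',p['color'])
    print(n,p['intrinsics'],p['D'],p.get('R'),p.get('t'),p.get('T_tool_cam'),p['shot'])
E
```

```text
total 12
drwxr-xr-x  3 agent agent 4096 Dec  7 16:56 .
drwxr-xr-x 23 root  root  4096 Dec  7 16:56 ..
drwxr-xr-x  2 agent agent 4096 Dec  7 16:56 pics
{'time': 0.0, 'joints': array([-1.20381665,  0.62931111,  0.03845088,  1.51833468, -0.02700566,
        0.99632378, -0.02001051]), 'tcp_pos': array([0.27230717, 0.58948394, 0.20458766]), 'orientation': array([-6.74465412e-01, -3.06795124e+00,  2.85870241e-03]), 'force': array([ 0.89292447, -0.91011493,  0.04564302]), 'grip_width': 0.09396247664335906}
scene [[578.39363973   0.         314.46863366]
 [  0.         578.39363973 243.55724071]
 [  0.           0.           1.        ]] [-0.14021928  0.          0.          0.          0.        ] [[ 0.57105259 -0.82085439 -0.00984936]
 [-0.60655312 -0.4138218  -0.67885553]
 [ 0.55316566  0.39363637 -0.7342058 ]] [-0.27609354  0.41377107  1.07896158] None 1
top [[434.47227074   0.         316.19302345]
 [  0.         434.47227074 242.81376371]
 [  0.           0.           1.        ]] [0.03544087 0.         0.         0.         0.        ] [[-0.02537605 -0.9995637  -0.01511512]
 [-0.98415074  0.02763359 -0.17516764]
 [ 0.1755089   0.0104305  -0.98442259]] [0.04835508 0.56518806 0.83995627] None 2
wrist [[331.85704585   0.         318.23198458]
 [  0.         331.85704585 241.98884976]
 [  0.           0.           1.        ]] [-0.01872894  0.          0.          0.          0.        ] None None [[ 9.80987826e-04 -9.65354383e-01 -2.60940517e-01  7.62877938e-02]
 [ 9.99999460e-01  1.03684166e-03 -7.63865451e-05 -7.82858440e-04]
 [ 3.44294085e-04 -2.60940301e-01  9.65354878e-01 -1.79426058e-01]
 [ 0.00000000e+00  0.00000000e+00  0.00000000e+00  1.00000000e+00]] 3
```

View pics/scene0.png

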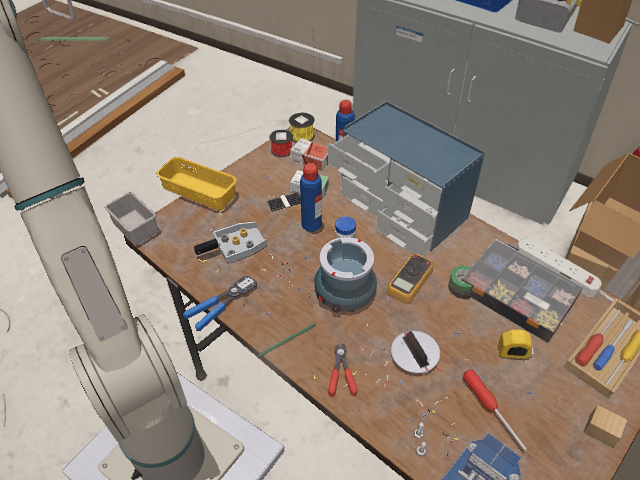

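View pics/top0.png

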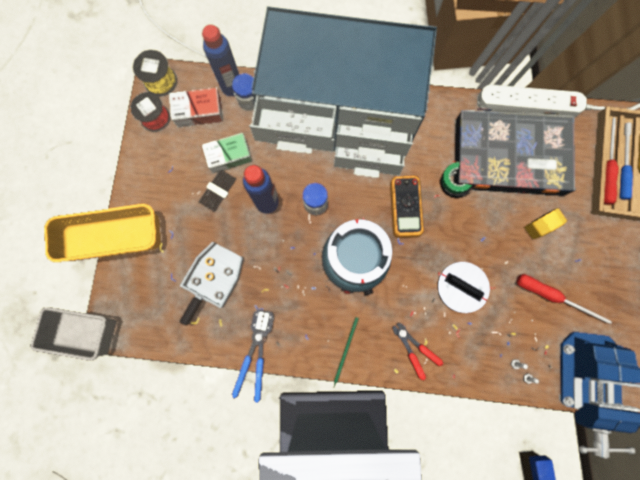

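View pics/wrist0.png

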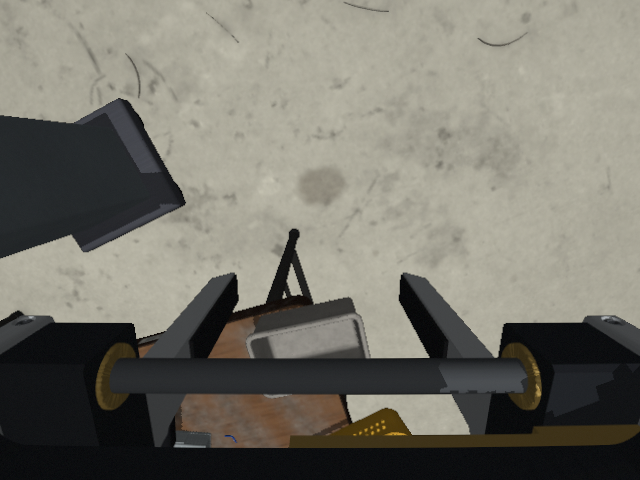

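```bash
cat > h.py <<'E'
import numpy as np, cv2
from scipy.spatial.transform import Rotation as Ro
def camRt(p, st=None):
    if p.get('R') is not None: return np.array(p['R']),np.array(p['t'])
    T=np.eye(4); T[:3,:3]=Ro.from_rotvec(st['orientation']).as_matrix(); T[:3,3]=st['tcp_pos']
    M=np.linalg.inv(T@np.array(p['T_tool_cam'])); return M[:3,:3],M[:3,3]
def proj(p,X,st=None):
    R,t=camRt(p,st); X=np.atleast_2d(np.array(X,float))
    return cv2.projectPoints(X,cv2.Rodrigues(R)[0],t,np.array(p['intrinsics']),np.array(p['D']))[0][:,0]
def ray(p,uv,st=None):
    R,t=camRt(p,st); u=cv2.undistortPoints(np.array(uv,float).reshape(-1,1,2),np.array(p['intrinsics']),np.array(p['D']))[:,0]
    d=np.c_[u,np.ones(len(u))]@R; return -R.T@t, d/np.linalg.norm(d,axis=1,keepdims=True)
def onz(p,uv,z,st=None):
    c,d=ray(p,uv,st); return c+d*((z-c[2])/d[:,2])[:,None]
def tri(obs):  # list of (p,uv,st)
    A=np.zeros((3,3));b=np.zeros(3)
    for p,uv,st in obs:
        c,d=ray(p,uv,st); P=np.eye(3)-np.outer(d[0],d[0]); A+=P;b+=P@c
    X=np.linalg.solve(A,b)
    res=[np.linalg.norm(proj(p,X,st)[0]-np.array(uv)) for p,uv,st in obs]
    return X,res
def crop(img,box,name,s):
    l,t,r,b=[int(v) for v in box]
    cv2.imwrite(name,cv2.resize(img[max(t,0):b,max(l,0):r],None,fx=s,fy=s,interpolation=cv2.INTER_CUBIC))
E
python3 - <<'E'
from bench import robot, cams, trace
from h import *
import pickle
P={}
for n in ('scene','top'):
    p=cams.camera(n); P[n]=p
    for name in ('tray','tray_grip','cover','cover_grip','polisher','contact_spray','parts_jar','multimeter','nut_1','bush_1'):
        for r in trace(p,name)[:4]:
            m=r['pixels']; ys,xs=np.nonzero(m)
            if r['conf']>.3: print(n,name,round(r['conf'],2),np.round(r['extent']),'cen',xs.mean().round(1),ys.mean().round(1),m.sum())
            P.setdefault((n,name),[]).append(r)
pickle.dump(P,open('P0.pkl','wb'))
c=P['top']['color']; s=P['scene']['color']
crop(c,(170,230,255,335),'pics/t_tray.png',5.5); crop(c,(310,205,500,325),'pics/t_pc.png',4)
crop(s,(190,215,275,265),'pics/s_tray.png',8); crop(s,(300,225,450,385),'pics/s_pc.png',3.7)
E
```

```text
scene tray 0.79 [194. 224. 269. 265.] cen 234.1 241.7 1495
scene tray_grip 0.71 [194. 224. 269. 266.] cen 234.7 241.6 1562
scene cover 0.59 [393. 328. 443. 376.] cen 414.8 351.4 1643
scene cover 0.47 [300. 162. 322. 232.] cen 310.8 197.9 1320
scene cover_grip 0.97 [393. 332. 439. 374.] cen 414.9 351.4 1661
scene cover_grip 0.59 [195. 225. 268. 264.] cen 234.7 241.6 1376
scene polisher 0.95 [315. 236. 376. 312.] cen 345.6 274.7 3788
scene contact_spray 0.74 [299. 161. 322. 230.] cen 310.9 197.7 1269
scene parts_jar 0.84 [336. 214. 352. 239.] cen 345.1 227.0 387
scene multimeter 0.81 [392. 253. 432. 305.] cen 409.8 278.1 1277
scene nut_1 0.46 [335. 215. 354. 242.] cen 344.9 227.5 426
scene bush_1 0.54 [241. 226. 245. 240.] cen 243.0 232.3 55
scene bush_1 0.39 [232. 237. 239. 246.] cen 235.1 239.7 57
top tray 0.69 [180. 242. 243. 329.] cen 211.6 277.8 2717
top tray_grip 0.96 [182. 239. 244. 322.] cen 211.0 278.5 2385
top cover 0.78 [439. 265. 490. 309.] cen 463.4 287.0 2023
top cover_grip 0.87 [440. 260. 489. 315.] cen 463.5 287.0 2022
top polisher 0.78 [323. 222. 392. 299.] cen 356.8 256.4 3984
top contact_spray 0.83 [244. 164. 278. 213.] cen 260.7 188.4 1160
top parts_jar 0.62 [304. 184. 328. 216.] cen 315.1 198.1 660
top multimeter 0.64 [391. 176. 427. 237.] cen 406.3 206.2 1829
top multimeter 0.52 [178. 242. 239. 324.] cen 210.7 278.5 2487
top multimeter 0.48 [305. 183. 327. 213.] cen 315.0 198.2 606
top nut_1 0.62 [190. 276. 200. 285.] cen 195.4 280.4 68
top nut_1 0.61 [390. 180. 426. 239.] cen 406.5 206.2 1800
top nut_1 0.58 [225. 268. 236. 273.] cen 228.0 270.8 58
top bush_1 0.61 [202. 262. 213. 266.] cen 209.1 260.6 43
top bush_1 0.57 [203. 272. 214. 278.] cen 209.2 276.0 45
```

View pics/t_tray.png

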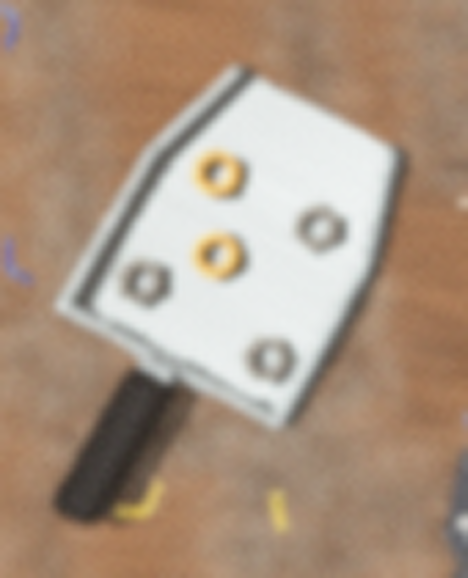

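View pics/t_pc.png

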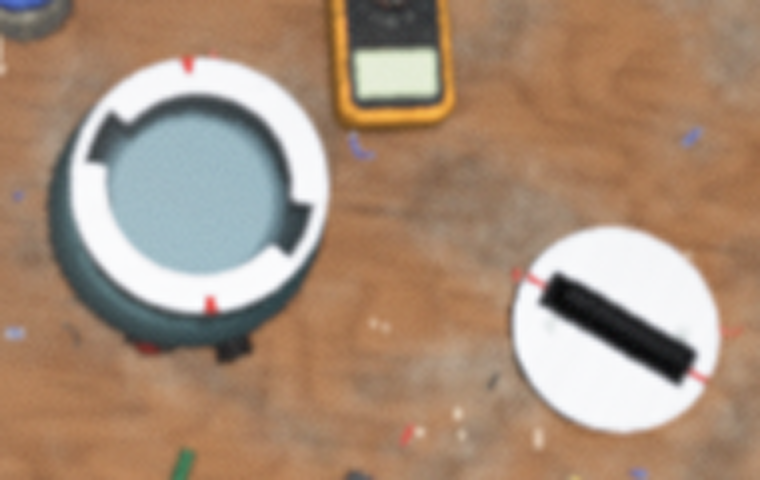

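View pics/s_tray.png

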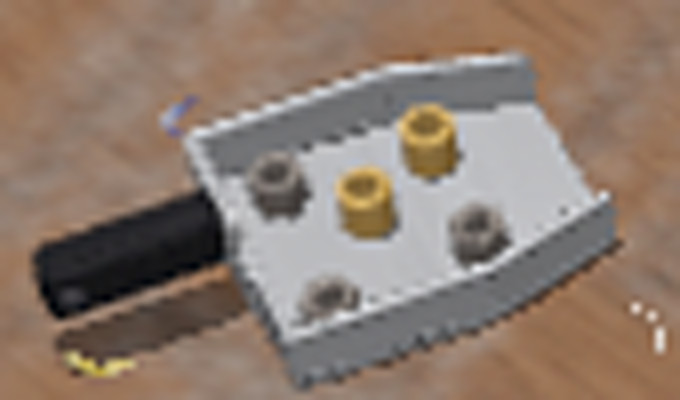

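View pics/s_pc.png

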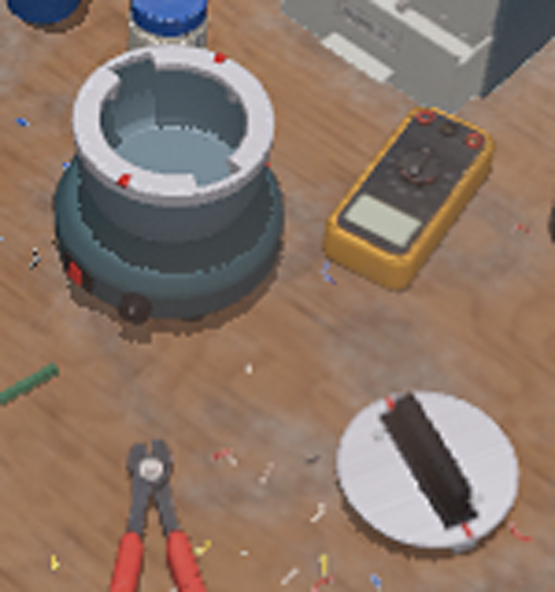

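Run:
```python
from h import *
import pickle
from scipy.optimize import least_squares
P=pickle.load(open('P0.pkl','rb'))
def px(l,o,s): return (np.array(l,float)+.5)/s-.5+np.array(o)
M={'sl':(62,35,22),'sr':(62,-35,22),'bl':(17,48,22),'br':(17,-48,22),'rl':(-50,48,22),'rr':(-50,-48,22)}
T=dict(sl=(240,68),rl=(62,305),rr=(285,425),sr=(402,150),bl=(155,155),br=(378,270))
S=dict(sl=(525,57),rl=(188,140),bl=(390,70),rr=(290,340),sr=(608,198))
def fit(obs,model,x0,zfree=True):
    def f(x):
        R=Ro.from_euler('z',x[2]).as_matrix(); r=[]
        for p,k,uv in obs:
            X=R@(np.array(model[k])/1e3)+[x[0],x[1],x[3] if zfree else 0]
            r.append(proj(p,X)[0]-uv)
        return np.concatenate(r)
    s=least_squares(f,x0,loss='soft_l1'); return s.x.round(4),np.abs(s.fun).reshape(-1,2).max(1).round(1)
ot=[(P['top'],k,px(v,(170,230),5.5)) for k,v in T.items()]
os_=[(P['scene'],k,px(v,(190,215),8)) for k,v in S.items()]
x0=[.5,.3,.5,0]
print(onz(P['top'],[(212,275),(360,251),(464,287)],.02))
for n,o,z in (('top',ot,0),('scene',os_,0),('both',ot+os_,1)): print('tray',n,*fit(o,M,x0,z))
# polisher marks
mt=[px(v,(310,205),4) for v in ((188,64),(210,305))]; ms=[px(v,(300,225),3.7) for v in ((220,58),(124,181))]
for a,b in zip(mt,ms): print('mark',*tri([(P['top'],a,None),(P['scene'],b,None)]), onz(P['top'],[a],.118),onz(P['scene'],[b],.118))
nt=[px(v,(310,205),4) for v in ((107,137),(297,228))]
print('notch',onz(P['top'],nt,.118))
# cover ends of bar top z=.043; disc marks
bt=[px(v,(310,205),4) for v in ((556,288),(688,365))]
print('bar top',onz(P['top'],bt,.043))
rm_t=[px(v,(310,205),4) for v in ((530,281),(700,375))]; rm_s=[px(v,(300,225),3.7) for v in ((390,402),(467,530))]
for a,b in zip(rm_t,rm_s): print('cmark',*tri([(P['top'],a,None),(P['scene'],b,None)]), onz(P['top'],[a],.017),onz(P['scene'],[b],.017))
for n in('contact_spray','parts_jar','multimeter'):
    for c in('top','scene'):
        m=P[(c,n)][0]['extent']; print(n,c,onz(P[c],[((m[0]+m[2])/2,(m[1]+m[3])/2)],{'contact_spray':.1,'parts_jar':.036,'multimeter':.03}[n]))
```

```text
[[ 0.50932864  0.25353771  0.02      ]
 [ 0.55155293 -0.05833951  0.02      ]
 [ 0.4705809  -0.26885343  0.02      ]]
tray top [ 0.5088  0.2501 -0.5092  0.    ] [0.6 0.7 0.4 0.1 0.3 0.9]
tray scene [ 0.5094  0.2511 -0.5191  0.    ] [0.6 0.2 0.7 0.4 0.5]
tray both [ 0.5087  0.25   -0.5123  0.001 ] [0.6 0.6 0.5 0.1 0.4 1.  0.6 0.1 0.7 0.5 0.7]
mark [ 0.59556558 -0.04589669  0.11606569] [np.float64(0.13254732202627992), np.float64(0.11152646500055545)] [[ 0.59494537 -0.04554425  0.118     ]] [[ 0.59418606 -0.0469338   0.118     ]]
mark [ 0.48052994 -0.05151011  0.11672097] [np.float64(0.31802556147197614), np.float64(0.2760938152866472)] [[ 0.48002496 -0.05094428  0.118     ]] [[ 0.48007245 -0.05249151  0.118     ]]
notch [[ 0.56069597 -0.0058461   0.118     ]
 [ 0.51493058 -0.09309879  0.118     ]]
bar top [[ 0.49065911 -0.23254965  0.043     ]
 [ 0.45055454 -0.29465064  0.043     ]]
cmark [ 0.49829812 -0.22885265  0.01469559] [np.float64(0.7586915575121318), np.float64(0.7183286885276907)] [[ 0.49701459 -0.22699503  0.017     ]] [[ 0.49808465 -0.23041342  0.017     ]]
cmark [ 0.44632422 -0.30920361  0.01757149] [np.float64(0.12390959736068204), np.float64(0.12014717054395747)] [[ 0.44651411 -0.3096135   0.017     ]] [[ 0.44646189 -0.30894776  0.017     ]]
contact_spray top [[0.67007827 0.13870329 0.1       ]]
contact_spray scene [[0.6706138  0.14066297 0.1       ]]
parts_jar top [[0.66071247 0.03125538 0.036     ]]
parts_jar scene [[0.68144982 0.04643154 0.036     ]]
multimeter top [[ 0.64253982 -0.16494515  0.03      ]]
multimeter scene [[ 0.63034417 -0.1743851   0.03      ]]
```

Polisher axis is near (0.538, -0.049) with its x yaw ≈0.045. The tray is at (0.509, 0.250), yaw ≈ -0.512. The cover is at (0.472, -0.269), bar yaw ≈1.005. I'll go to a pre-grasp with the tool leaning back 30°, so that tipping brings it towards vertical.

```bash
python3 -m inch '{"translation":[[0.2,-0.5,0],[0.45,-1,0],[0.45,-1,0],[0.45,-1,0],[0.45,-1,0],[0.45,-1,0],[0.45,-1,0],[0.45,-1,0],[0.45,-1,0],[0.45,-1,0],[0.45,-1,0],[0.45,-1,0]],"angular":[[0,0,-0.33],[0,0,-0.33],[-0.2,-0.35,0],[-0.2,-0.35,0],[-0.2,-0.35,0],[-0.2,-0.35,0],[-0.2,-0.35,0],[-0.2,-0.35,0],[-0.2,-0.35,0],[-0.2,-0.35,0],[-0.2,-0.35,0],[-0.2,-0.35,0]],"gripper":[1,1,1,1,1,1,1,1,1,1,1,1]}' 60
python3 - <<'E'
from bench import robot,cams
from h import *
s=robot.state(); R=Ro.from_rotvec(s['orientation']).as_matrix(); print(s['tcp_pos'],R.round(3),s['joints'].round(3))
p=cams.camera('wrist'); cv2.imwrite('pics/w1.png',p['color'])
E
```

```text
time: 2.45
tcp_pos: [0.3832, 0.3433, 0.2081]
orientation: [0.711, 2.555, -0.166]
force: [-0.2, 0.4, 0.4]
grip_width: 0.0942
[0.38322875 0.34333749 0.20805885] [[-0.75   0.514  0.416]
 [ 0.456  0.858 -0.238]
 [-0.479  0.011 -0.878]] [-1.435  0.494  0.417  2.014  0.469  0.733 -0.396]
```

View pics/w1.png

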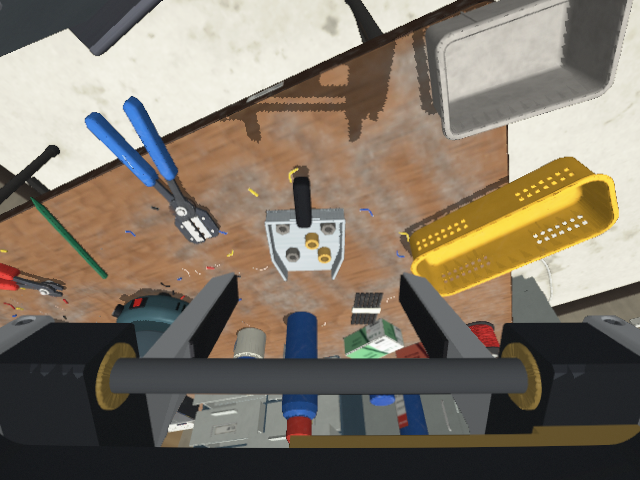

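Run:
```python
from bench import robot,cams
from h import *
s=robot.state(); p=cams.camera('wrist'); im=p['color'].copy()
def pts(x,y,yaw,M): 
    return Ro.from_euler('z',yaw).apply(np.array(M)/1e3)+[x,y,0]
X=pts(.5087,.2503,-.512,[(62,35,22),(17,48,22),(-50,48,22),(-50,-48,22),(17,-48,22),(62,-35,22),(-53,9,42),(-113,9,42),(-113,-9,42),(-53,-9,42)])
for q in proj(p,X,s): cv2.circle(im,tuple(np.round(q*1).astype(int)),1,(0,0,255),-1)
crop(im,(250,160,360,290),'pics/w1c.png',4.5)
G=pts(.5087,.2503,-.512,[(-86,0,32)])[0]; R=Ro.from_rotvec(s['orientation']).as_matrix()
tgt=G+.019*R[:,2]; print('G',G,'tcp tgt',tgt,'delta/20mm',(tgt-s['tcp_pos'])/.02)
```

```text
G [0.43372809 0.29243327 0.032     ] tcp tgt [0.44162446 0.28778365 0.01535583] delta/20mm [ 2.93923904 -2.56411301 -9.60349687]
```

View pics/w1c.png

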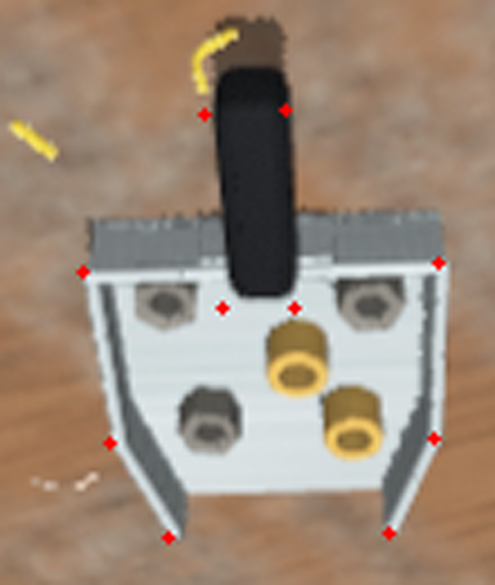

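```bash
python3 -m inch '{"translation":[[0.24,-0.26,-0.9],[0.24,-0.26,-0.9],[0.24,-0.26,-0.9],[0.24,-0.26,-0.9],[0.24,-0.26,-0.9],[0.24,-0.26,-0.9],[0.24,-0.26,-0.9],[0,0,0]],"angular":[[0,0,0.23],[0,0,0],[0,0,0],[0,0,0],[0,0,0],[0,0,0],[0,0,0],[0,0,0]],"gripper":[1,1,1,1,1,1,1,1]}'
python3 - <<'E'
from bench import robot,cams
from h import *
s=robot.state(); p=cams.camera('wrist'); im=p['color'].copy()
R=Ro.from_rotvec(s['orientation']).as_matrix(); print(R.round(3))
M=np.array([(62,35,22),(17,48,22),(-50,48,22),(-50,-48,22),(17,-48,22),(62,-35,22),(-53,9,42),(-113,9,42),(-113,-9,42),(-53,-9,42)])
X=Ro.from_euler('z',-.512).apply(M/1e3)+[.5087,.2503,0]
for q in proj(p,X,s): cv2.circle(im,tuple(np.round(q*1).astype(int)),1,(0,0,255),-1)
cv2.imwrite('pics/w2.png',im)
G=np.array([.4342,.2933,.033]); tgt=G+.019*R[:,2]; print(tgt,(tgt-s['tcp_pos'])/.02)
E
```

```text
time: 3.35
tcp_pos: [0.4187, 0.3141, 0.079]
orientation: [0.687, 2.571, -0.134]
force: [-1.1, -0.1, 0.6]
grip_width: 0.0936
[[-0.763  0.493  0.418]
 [ 0.447  0.87  -0.21 ]
 [-0.467  0.027 -0.884]]
[0.44214941 0.28930642 0.01621137] [ 1.17012523 -1.23817066 -3.14182904]
```

View pics/w2.png

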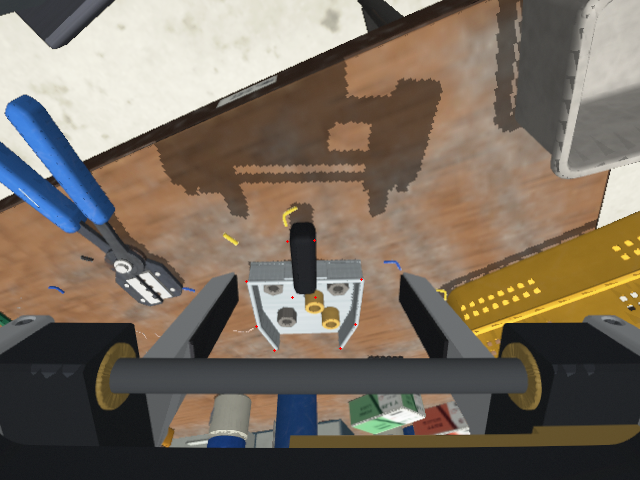

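```bash
python3 -m inch '{"translation":[[0.3,-0.31,-0.78],[0.3,-0.31,-0.78],[0.3,-0.31,-0.78],[0.3,-0.31,-0.78],[0,0,0]],"angular":[[-0.2,0.11,0],[0,0,0],[0,0,0],[0,0,0],[0,0,0]],"gripper":[1,1,1,1,1]}'
python3 - <<'E'
from bench import robot,cams
from h import *
s=robot.state(); p=cams.camera('wrist'); im=p['color'].copy()
R=Ro.from_rotvec(s['orientation']).as_matrix(); print(R.round(3))
cv2.imwrite('pics/w3.png',im)
G=np.array([.4342,.2933,.033]); tgt=G+.019*R[:,2]; print(tgt,(tgt-s['tcp_pos'])/.02)
E
```

```text
time: 3.9
tcp_pos: [0.4458, 0.2987, 0.0219]
orientation: [0.68, 2.577, -0.148]
force: [-0.3, -0.1, 0.5]
grip_width: 0.094
[[-0.768  0.49   0.412]
 [ 0.44   0.872 -0.217]
 [-0.466  0.015 -0.885]]
[0.44203664 0.28917942 0.01618906] [-0.18990578 -0.47815466 -0.28329038]
```

View pics/w3.png

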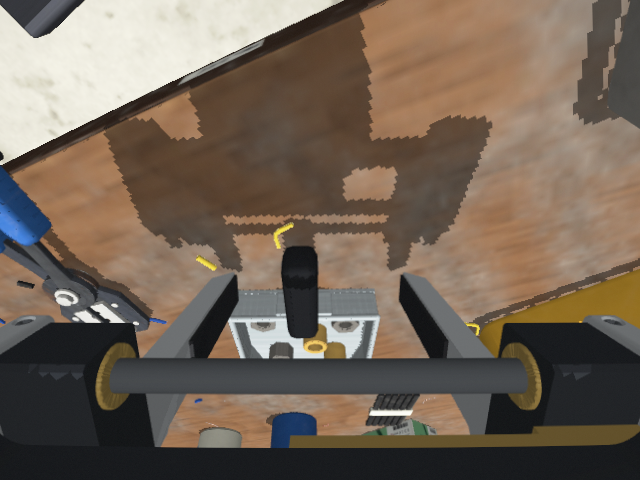

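```bash
python3 -m inch '{"translation":[[-0.19,-0.48,-0.28],[0,0,0]],"angular":[[0,0,0],[0,0,0]],"gripper":[1,1]}'
python3 - <<'E'
from bench import robot,cams
from h import *
s=robot.state(); p=cams.camera('wrist'); im=p['color'].copy()
R=Ro.from_rotvec(s['orientation']).as_matrix(); print(R.round(3))
crop(im,(180,200,460,420),'pics/w4.png',2.7)
G=np.array([.4342,.2933,.033]); tgt=G+.019*R[:,2]; print(tgt,(tgt-s['tcp_pos'])/.02)
E
```

```text
time: 4.15
tcp_pos: [0.4424, 0.2927, 0.019]
orientation: [0.682, 2.576, -0.139]
force: [0.1, -0.3, 0.6]
grip_width: 0.094
[[-0.767  0.49   0.415]
 [ 0.442  0.872 -0.212]
 [-0.465  0.021 -0.885]]
[0.44207768 0.28927826 0.0161843 ] [-0.01459873 -0.16957888 -0.13956397]
```

View pics/w4.png

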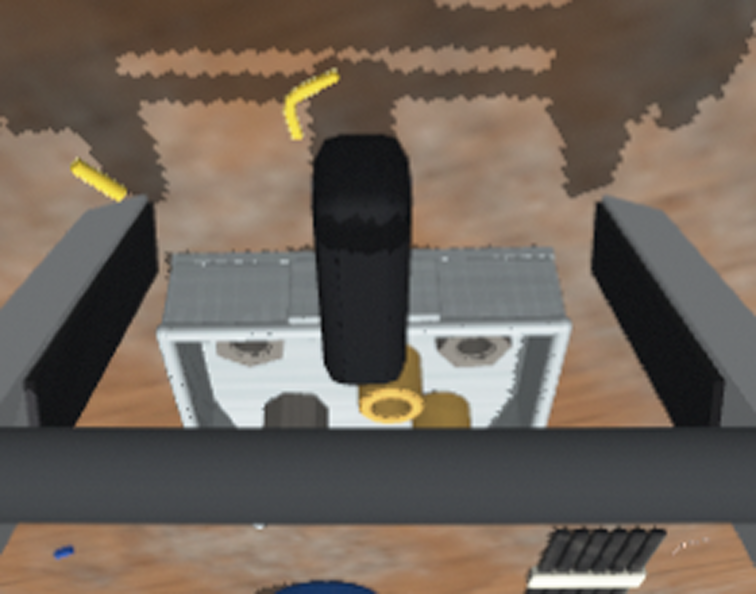

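```bash
python3 -m inch '{"translation":[[0,-0.17,-0.14],[0,0,0],[0,0,0],[0,0,0],[0,0,0],[0,0,0],[0,0,0],[0,0,0]],"angular":[[-0.1,0.05,0],[0,0,0],[0,0,0],[0,0,0],[0,0,0],[0,0,0],[0,0,0],[0,0,0]],"gripper":[1,1,-1,-1,-1,-1,-1,-1]}' 60
python3 - <<'E'
from bench import robot,cams
from h import *
s=robot.state(); p=cams.camera('wrist'); im=p['color'].copy()
R=Ro.from_rotvec(s['orientation']).as_matrix(); print(R.round(3),s['grip_width'],s['force'])
crop(im,(180,200,460,420),'pics/w5.png',2.7)
p=cams.camera('scene'); crop(p['color'],(150,170,310,290),'pics/s5.png',5)
E
```

```text
time: 5.0
tcp_pos: [0.4435, 0.2945, 0.0183]
orientation: [0.676, 2.579, -0.149]
force: [-0.3, -1.1, 0.1]
grip_width: 0.0494
[[-0.77   0.488  0.412]
 [ 0.437  0.873 -0.217]
 [-0.465  0.013 -0.885]] 0.04939904457406126 [-0.31900697 -1.07131091  0.14232865]
```

View pics/w5.png

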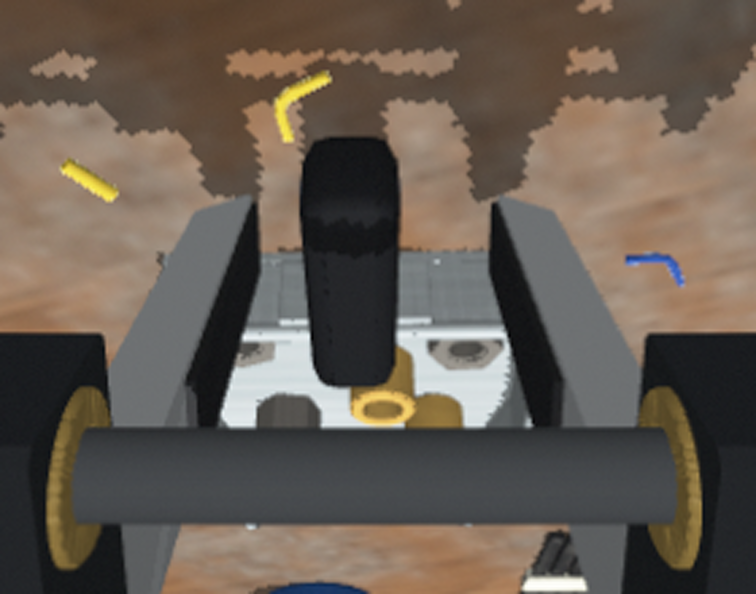

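View pics/s5.png

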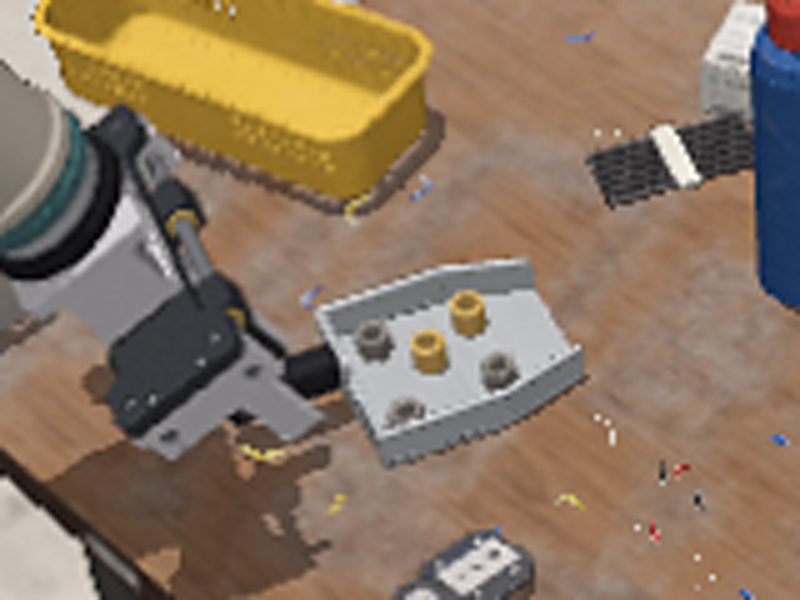

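```bash
python3 -m inch '{"translation":[[-0.13,-0.24,-0.08],[0,0,0]],"angular":[[0,0,0],[0,0,0]],"gripper":[0.05,0.05]}' 60
python3 - <<'E'
from bench import robot,cams
from h import *
p=cams.camera('wrist'); im=p['color'].copy()
for i in range(3): s=robot.state(); print(s['tcp_pos'],s['orientation'],s['grip_width'])
crop(im,(180,200,460,420),'pics/w6.png',2.7)
E
```

```text
time: 5.3
tcp_pos: [0.4409, 0.2896, 0.0167]
orientation: [0.676, 2.579, -0.149]
force: [0.0, -0.4, 0.4]
grip_width: 0.0492
[0.44118852 0.29030642 0.01679637] [ 0.67603414  2.57884509 -0.14721132] 0.049223967459569945
[0.44118852 0.29030642 0.01679637] [ 0.67603414  2.57884509 -0.14721132] 0.049223967459569945
[0.44118852 0.29030642 0.01679637] [ 0.67603414  2.57884509 -0.14721132] 0.049223967459569945
```

View pics/w6.png

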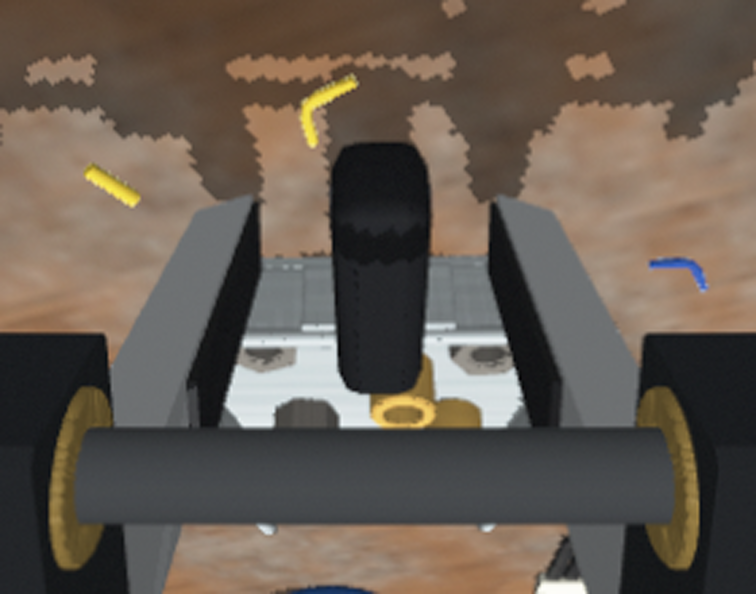

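Handle is centred between the pads now (379 vs 375 in the crop), so I'll close.

```bash
python3 -m inch '{"translation":[[0,0,0],[0,0,0],[0,0,0],[0,0,0],[0,0,0],[0,0,0],[0,0,0],[0,0,0]],"angular":[[0,0,0],[0,0,0],[0,0,0],[0,0,0],[0,0,0],[0,0,0],[0,0,0],[0,0,0]],"gripper":[-1,-1,-1,-1,-1,-1,-1,-1]}' 60
python3 -m inch '{"translation":[[0,0,0.1],[0,0,0.2],[0,0,0.3],[0,0,0.4],[0,0,0.4],[0,0,0.2],[0,0,0]],"angular":[[0,0,0],[0,0,0],[0,0,0],[0,0,0],[0,0,0],[0,0,0],[0,0,0]],"gripper":[-1,-1,-1,-1,-1,-1,-1]}'
python3 - <<'E'
from bench import robot,cams
from h import *
s=robot.state();R=Ro.from_rotvec(s['orientation']).as_matrix(); print(R.round(3),s['grip_width'],s['force'])
p=cams.camera('scene'); crop(p['color'],(150,170,310,290),'pics/s7.png',5)
p=cams.camera('wrist'); cv2.imwrite('pics/w7.png',p['color'])
E
```

```text
time: 6.15
tcp_pos: [0.4414, 0.2909, 0.0171]
orientation: [0.676, 2.579, -0.147]
force: [-0.3, 0.5, 1.9]
grip_width: 0.0176
time: 6.85
tcp_pos: [0.4395, 0.292, 0.0502]
orientation: [0.676, 2.584, -0.144]
force: [-0.0, 0.7, -2.6]
grip_width: 0.0174
[[-0.772  0.486  0.409]
 [ 0.438  0.874 -0.212]
 [-0.461  0.015 -0.887]] 0.017428644379370563 [-0.02576858  0.67280357 -2.63938886]
```

View pics/s7.png

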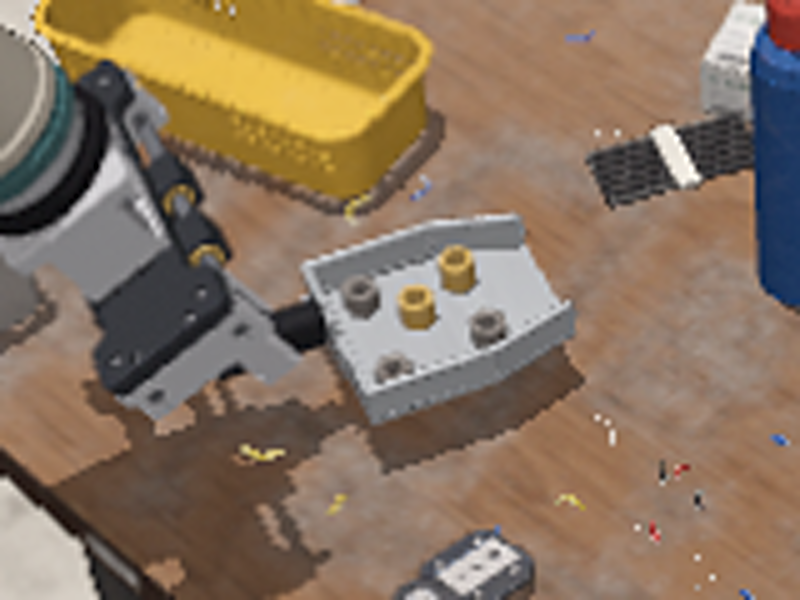

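View pics/w7.png

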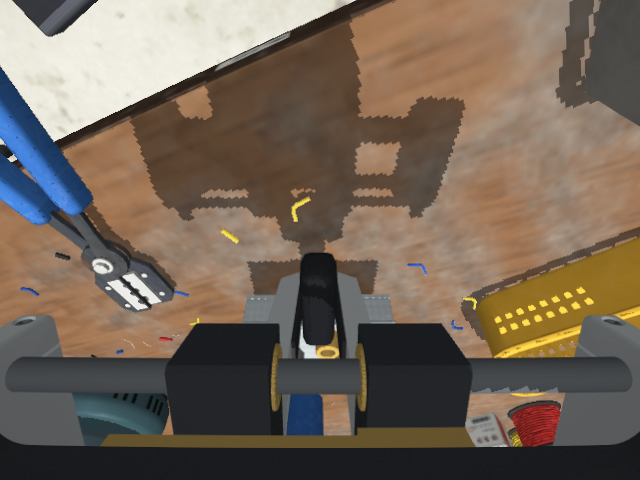

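```bash
cat >> h.py <<'E'
def TT(pos,R):
    T=np.eye(4); T[:3,:3]=R; T[:3,3]=pos; return T
_T0=TT([.4413,.2905,.0170],Ro.from_rotvec([.676,2.579,-.147]).as_matrix())
_Tr0=TT([.5087,.2503,0],Ro.from_euler('z',-.512).as_matrix())
REL=np.linalg.inv(_T0)@_Tr0
def trayinfo(s):
    T=TT(s['tcp_pos'],Ro.from_rotvec(s['orientation']).as_matrix())@REL
    sp=T@np.array([.062,0,.003,1]); 
    print('t',round(s['time'],2),'tray o',T[:3,3].round(4),'x',T[:3,0].round(3),'y',T[:3,1].round(3),'tilt deg',np.degrees(np.arccos(T[2,2])).round(1),'spout',sp[:3].round(4),'rel bowl',(sp[:2]-[.5376,-.0486]).round(4),'F',s['force'].round(1),'w',round(s['grip_width'],4))
    return T
E
python3 -m inch '{"translation":[[0,0,0.2],[0,0,0.4],[0,0,0.6],[0,0,0.8],[0,0,0.9],[0,0,0.9],[0,0,0.9],[0,0,0.9],[0,0,0.6],[0,0,0.3],[0,0,0.1]],"angular":[[0,0,0],[0,0,0],[0,0,0],[0,0,0],[0,0,0],[0,0,0],[0,0,0],[0,0,0],[0,0,0],[0,0,0],[0,0,0]],"gripper":[-1,-1,-1,-1,-1,-1,-1,-1,-1,-1,-1]}'
python3 - <<'E'
from bench import robot,cams
from h import *
s=robot.state();T=trayinfo(s);print(s['joints'].round(2))
E
```

```text
time: 8.05
tcp_pos: [0.4363, 0.2865, 0.1887]
orientation: [0.677, 2.586, -0.16]
force: [-0.0, 1.2, -2.2]
grip_width: 0.0175
t 8.05 tray o [0.5035 0.246  0.1713] x [ 0.871 -0.492 -0.005] y [ 0.492  0.871 -0.011] tilt deg 0.7 spout [0.5575 0.2156 0.174 ] rel bowl [0.0199 0.2642] F [-0.   1.2 -2.2] w 0.0175
[-1.    0.46  0.03  2.08  0.76  0.71 -0.53]
```

```bash
python3 -m inch '{"translation":[[0,-0.2,0],[0,-0.4,0],[0,-0.6,0],[0,-0.8,0],[0,-0.9,0],[0,-0.9,0],[0,-0.9,0],[0,-0.9,0],[0,-0.9,0],[0,-0.7,0],[0,-0.5,0],[0,-0.3,0]],"angular":[[0,0,0],[0,0,0],[0,0,0],[0,0,0],[0,0,0],[0,0,0],[0,0,0],[0,0,0],[0,0,0],[0,0,0],[0,0,0],[0,0,0]],"gripper":[-1,-1,-1,-1,-1,-1,-1,-1,-1,-1,-1,-1]}'
python3 - <<'E'
from bench import robot,cams
from h import *
s=robot.state();T=trayinfo(s);print(s['joints'].round(2))
p=cams.camera('scene'); crop(p['color'],(170,150,420,330),'pics/s8.png',3.2)
E
```

```text
time: 9.25
tcp_pos: [0.4302, 0.1074, 0.1839]
orientation: [0.68, 2.591, -0.182]
force: [0.2, 0.1, -2.4]
grip_width: 0.0176
t 9.25 tray o [0.497  0.0664 0.1663] x [ 0.868 -0.496 -0.008] y [ 0.496  0.868 -0.027] tilt deg 1.6 spout [0.5508 0.0357 0.1688] rel bowl [0.0132 0.0843] F [ 0.2  0.1 -2.4] w 0.0176
[-0.83  0.34  0.18  2.38  1.02  0.45 -0.54]
```

View pics/s8.png

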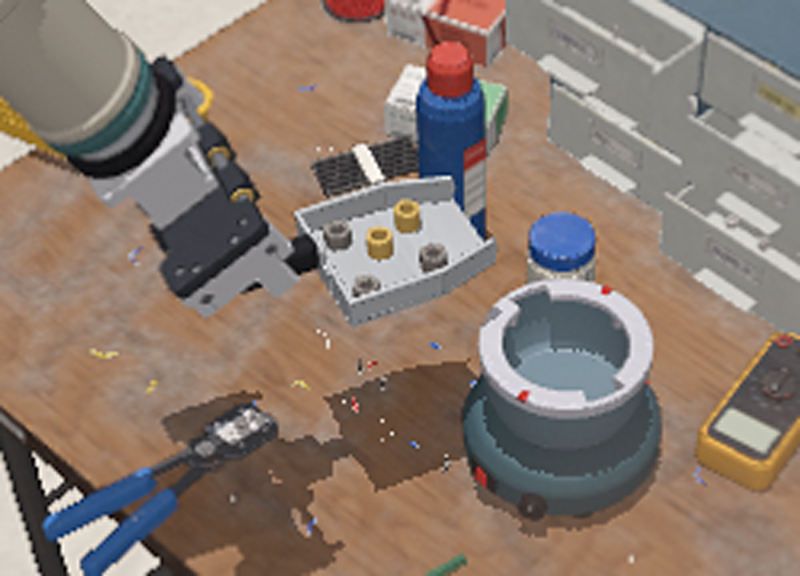

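```bash
python3 -m inch '{"translation":[[0.1,-0.05,0],[0.15,-0.1,0],[0.2,-0.1,0],[0.2,-0.1,0],[0.2,-0.1,0],[0.2,-0.1,0],[0.2,-0.1,0],[0.1,-0.05,0],[0.05,-0.05,0]],"angular":[[0.04,-0.02,-0.2],[0.04,-0.02,-0.4],[0.04,-0.02,-0.6],[0.04,-0.02,-0.6],[0.04,-0.02,-0.6],[0,0,-0.6],[0,0,-0.6],[0,0,-0.5],[0,0,-0.3]],"gripper":[-1,-1,-1,-1,-1,-1,-1,-1,-1]}'
python3 - <<'E'
from bench import robot,cams
from h import *
s=robot.state();T=trayinfo(s);print(s['joints'].round(2))
p=cams.camera('scene'); crop(p['color'],(170,150,420,330),'pics/s9.png',3.2)
p=cams.camera('top'); crop(p['color'],(200,150,450,330),'pics/t9.png',3.2)
E
```

```text
time: 10.2
tcp_pos: [0.4618, 0.1004, 0.1831]
orientation: [1.382, 2.335, -0.3]
force: [-0.3, -0.0, -2.7]
grip_width: 0.0175
t 10.2 tray o [0.4979 0.0311 0.1646] x [ 0.484 -0.875 -0.018] y [0.875 0.483 0.008] tilt deg 1.1 spout [ 0.5279 -0.0232  0.1665] rel bowl [-0.0097  0.0254] F [-0.3 -0.  -2.7] w 0.0175
[-0.77  0.45  0.18  2.14  0.63  0.69 -0.63]
```

View pics/s9.png

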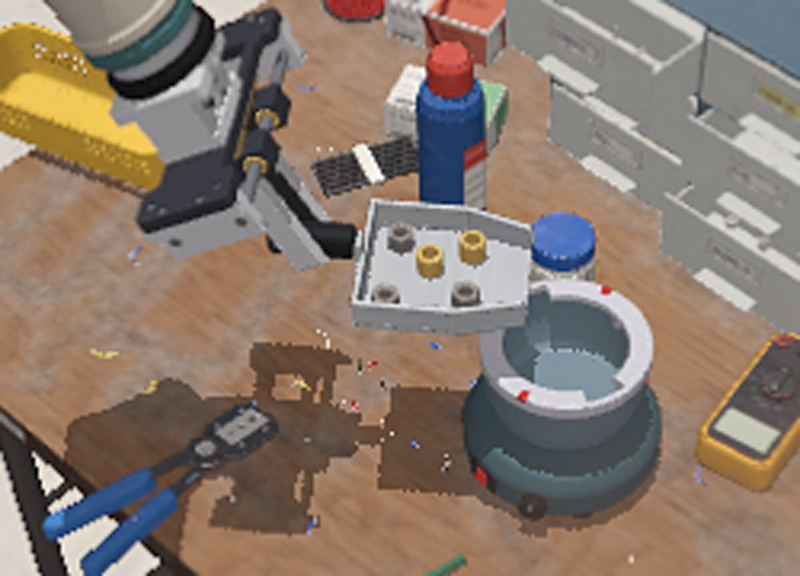

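View pics/t9.png

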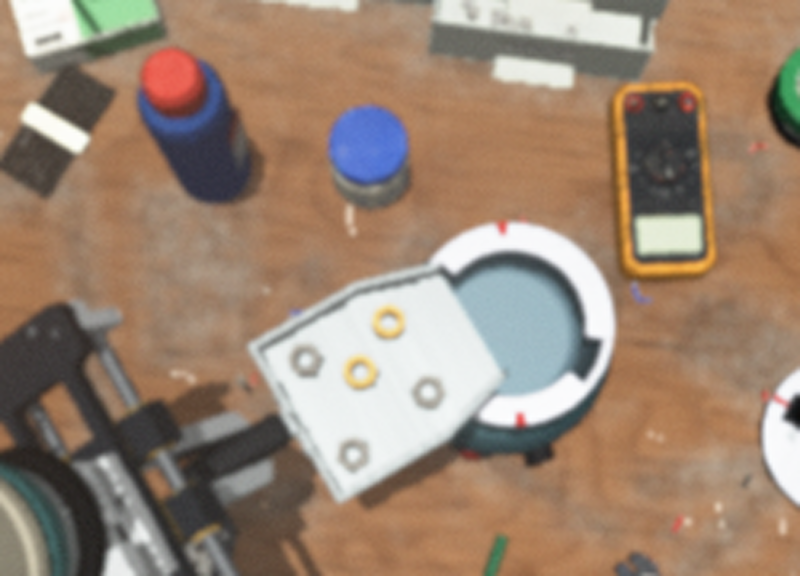

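```bash
cat > plan.py <<'E'
from bench import robot
from h import *
import sys
def plan(S,dth,n):
    s=robot.state(); T=trayinfo(s)
    y=T[:3,1].copy(); y[2]=0; y/=np.linalg.norm(y)
    tcp=np.linalg.inv(REL)[:3,3]; sp=np.array([.062,0,.003])
    cur=s['tcp_pos'].copy(); sp0=(T@np.r_[sp,1])[:3]; R0=T[:3,:3]
    for i in range(1,n+1):
        R=Ro.from_rotvec(y*dth*i).as_matrix()@R0
        tgt=sp0+(np.array(S)-sp0)*i/n+R@(tcp-sp); print(((tgt-cur)/.02).round(2)); cur=tgt
    print('ang units/row',(y*dth/.12).round(3))
if __name__=='__main__': plan(eval(sys.argv[1]),float(sys.argv[2]),int(sys.argv[3]))
E
python3 plan.py '[.5279,-.0311,.137]' 0.05 8
```

```text
t 10.3 tray o [0.498  0.0308 0.1647] x [ 0.485 -0.874 -0.018] y [0.874 0.485 0.007] tilt deg 1.1 spout [ 0.5281 -0.0234  0.1665] rel bowl [-0.0095  0.0252] F [-0.8  0.4 -2.8] w 0.0177
[ 0.02 -0.09  0.16]
[ 0.03 -0.11  0.16]
[ 0.04 -0.12  0.16]
[ 0.05 -0.14  0.15]
[ 0.06 -0.15  0.15]
[ 0.06 -0.17  0.14]
[ 0.07 -0.18  0.13]
[ 0.08 -0.19  0.13]
ang units/row [0.364 0.202 0.   ]
```

```bash
python3 -m inch '{"translation":[[0.02,-0.09,0.16],[0.03,-0.11,0.16],[0.04,-0.12,0.16],[0.05,-0.14,0.15],[0.06,-0.15,0.15],[0.06,-0.17,0.14],[0.07,-0.18,0.13],[0.08,-0.19,0.13]],"angular":[[0.36,0.2,0],[0.36,0.2,0],[0.36,0.2,0],[0.36,0.2,0],[0.36,0.2,0],[0.36,0.2,0],[0.36,0.2,0],[0.36,0.2,0]],"gripper":[-1,-1,-1,-1,-1,-1,-1,-1]}'; python3 plan.py '[.5279,-.0311,.135]' 0.05 10;  python3 - <<'E'
from bench import cams
from h import *
p=cams.camera('scene'); crop(p['color'],(170,150,420,330),'pics/s10.png',3.2)
E
```

```text
time: 11.1
tcp_pos: [0.4639, 0.0788, 0.206]
orientation: [1.548, 2.668, -0.022]
force: [0.3, -0.1, -3.8]
grip_width: 0.0175
t 11.1 tray o [0.4944 0.0221 0.158 ] x [ 0.455 -0.788 -0.414] y [0.866 0.499 0.002] tilt deg 24.5 spout [ 0.5233 -0.0279  0.1351] rel bowl [-0.0143  0.0207] F [ 0.3 -0.1 -3.8] w 0.0175
[ 0.12 -0.18  0.3 ]
[ 0.12 -0.19  0.29]
[ 0.13 -0.2   0.28]
[ 0.14 -0.21  0.27]
[ 0.14 -0.22  0.26]
[ 0.15 -0.24  0.25]
[ 0.16 -0.25  0.23]
[ 0.16 -0.26  0.22]
[ 0.17 -0.26  0.2 ]
[ 0.17 -0.27  0.19]
ang units/row [0.361 0.208 0.   ]
```

View pics/s10.png

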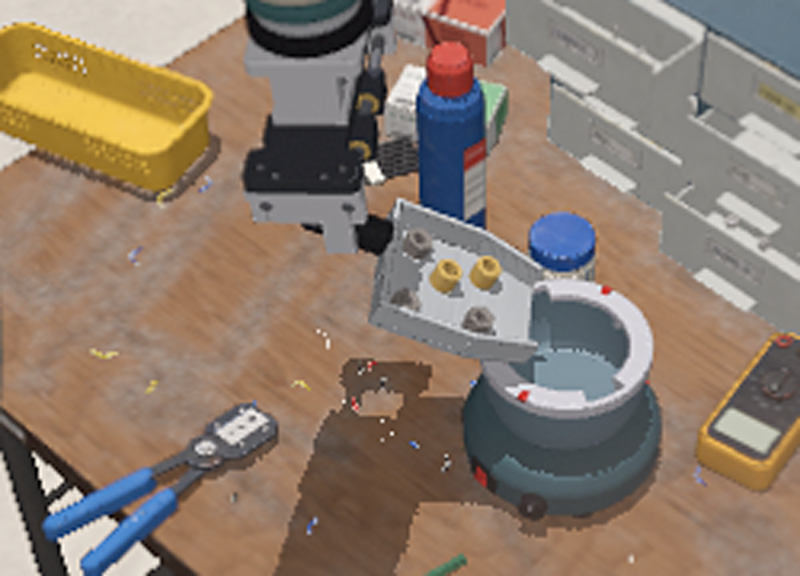

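```bash
python3 -m inch '{"translation":[[0.12,-0.18,0.3],[0.12,-0.19,0.29],[0.13,-0.2,0.28],[0.14,-0.21,0.27],[0,0,0],[0,0,0]],"angular":[[0.36,0.2,0],[0.36,0.2,0],[0.36,0.2,0],[0.36,0.2,0],[0,0,0],[0,0,0]],"gripper":[-1,-1,-1,-1,-1,-1]}'; python3 plan.py '[.5279,-.0311,.137]' 0.05 6;  python3 - <<'E'
from bench import cams
from h import *
p=cams.camera('scene'); crop(p['color'],(170,150,420,330),'pics/s11.png',3.2)
E
```

```text
time: 11.75
tcp_pos: [0.4706, 0.058, 0.228]
orientation: [-1.52, -2.61, -0.12]
force: [-0.6, -0.4, -1.9]
grip_width: 0.0177
t 11.75 tray o [0.4953 0.0104 0.1682] x [ 0.402 -0.704 -0.586] y [ 0.867  0.498 -0.004] tilt deg 35.9 spout [ 0.5211 -0.0348  0.1344] rel bowl [-0.0165  0.0138] F [-0.6 -0.4 -1.9] w 0.0177
[ 0.18 -0.18  0.28]
[ 0.18 -0.19  0.27]
[ 0.19 -0.2   0.25]
[ 0.19 -0.21  0.24]
[ 0.2  -0.22  0.23]
[ 0.2  -0.23  0.21]
ang units/row [0.361 0.208 0.   ]
```

View pics/s11.png

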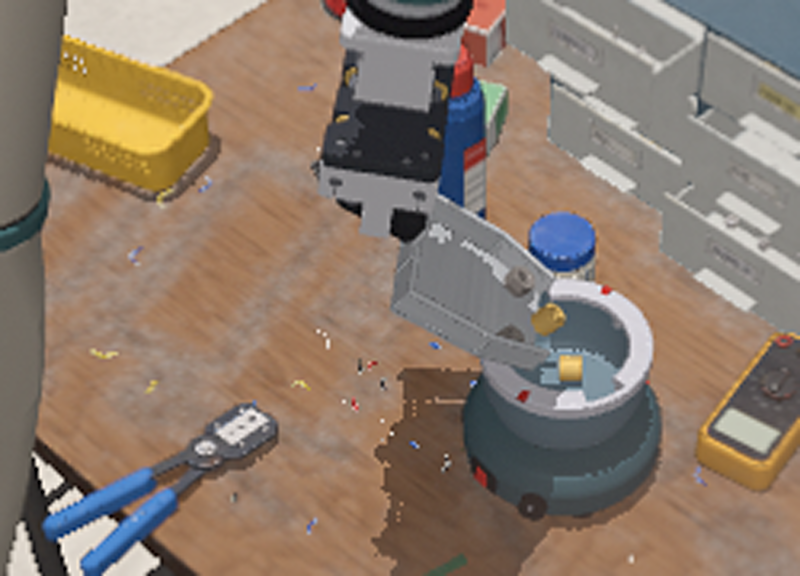

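```bash
python3 -m inch '{"translation":[[0.18,-0.18,0.28],[0.18,-0.19,0.27],[0.19,-0.2,0.25],[0.19,-0.21,0.24],[0,0,0],[0,0,0],[0,0,0]],"angular":[[0.36,0.2,0],[0.36,0.2,0],[0.36,0.2,0],[0.36,0.2,0],[0,0,0],[0,0,0],[0,0,0]],"gripper":[-1,-1,-1,-1,-1,-1,-1]}'; python3 plan.py '[.5279,-.0311,.139]' 0.05 6;  python3 - <<'E'
from bench import cams
from h import *
p=cams.camera('scene'); crop(p['color'],(170,150,420,330),'pics/s12.png',3.2)
p=cams.camera('top'); crop(p['color'],(270,180,430,310),'pics/t12.png',4.5)
E
```

```text
time: 12.5
tcp_pos: [0.4803, 0.0499, 0.2481]
orientation: [-1.407, -2.466, -0.249]
force: [0.4, -0.4, -1.4]
grip_width: 0.0175
t 12.5 tray o [0.4993 0.0136 0.179 ] x [ 0.347 -0.585 -0.733] y [ 0.857  0.515 -0.006] tilt deg 47.1 spout [ 0.522  -0.0245  0.1356] rel bowl [-0.0156  0.0241] F [ 0.4 -0.4 -1.4] w 0.0175
[ 0.2  -0.3   0.23]
[ 0.2  -0.31  0.22]
[ 0.21 -0.32  0.2 ]
[ 0.21 -0.32  0.19]
[ 0.21 -0.33  0.17]
[ 0.22 -0.34  0.16]
ang units/row [0.357 0.215 0.   ]
```

View pics/s12.png

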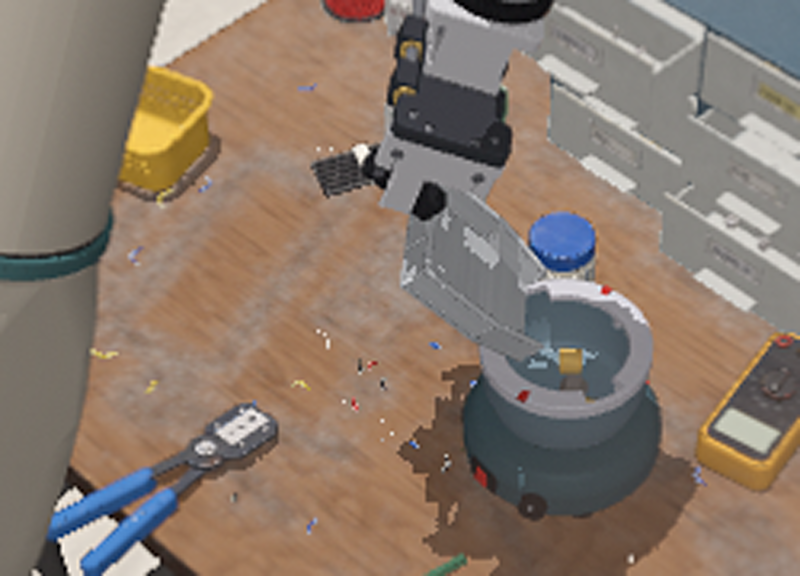

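View pics/t12.png

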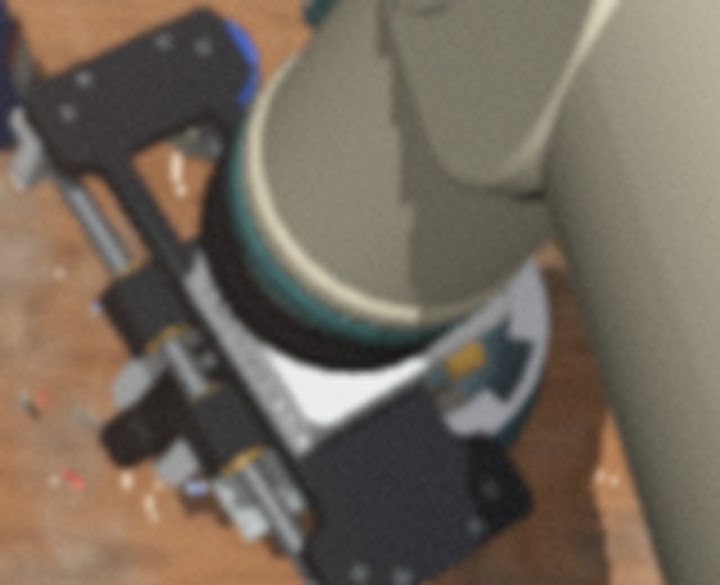

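```bash
python3 plan.py '[.510,0.01,.19]' -0.065 12
```

```text
t 12.6 tray o [0.4993 0.014  0.1792] x [ 0.347 -0.584 -0.733] y [ 0.857  0.516 -0.005] tilt deg 47.2 spout [ 0.5219 -0.0241  0.1358] rel bowl [-0.0157  0.0245] F [-0.3 -0.  -2. ] w 0.0176
[-0.23  0.45 -0.06]
[-0.22  0.43 -0.09]
[-0.21  0.41 -0.11]
[-0.2   0.39 -0.13]
[-0.19  0.37 -0.14]
[-0.18  0.35 -0.16]
[-0.16  0.33 -0.18]
[-0.15  0.31 -0.19]
[-0.14  0.28 -0.2 ]
[-0.12  0.26 -0.21]
[-0.11  0.24 -0.22]
[-0.09  0.21 -0.23]
ang units/row [-0.464 -0.279 -0.   ]
```

```bash
python3 -m inch '{"translation":[[-0.23,0.45,0.1],[-0.22,0.43,0],[-0.21,0.41,0],[-0.2,0.39,0],[-0.19,0.37,-0.1],[-0.18,0.35,-0.16],[-0.16,0.33,-0.18],[-0.15,0.31,-0.19],[-0.14,0.28,-0.2],[-0.12,0.26,-0.21],[-0.11,0.24,-0.22],[-0.1,0.21,-0.2]],"angular":[[-0.44,-0.26,0],[-0.44,-0.26,0],[-0.44,-0.26,0],[-0.44,-0.26,0],[-0.44,-0.26,0],[-0.44,-0.26,0],[-0.44,-0.26,0],[-0.44,-0.26,0],[-0.44,-0.26,0],[-0.44,-0.26,0],[-0.44,-0.26,0],[-0.44,-0.26,0]],"gripper":[-1,-1,-1,-1,-1,-1,-1,-1,-1,-1,-1,-1]}'
python3 - <<'E'
from bench import cams,robot
from h import *
trayinfo(robot.state())
p=cams.camera('scene'); crop(p['color'],(170,150,420,330),'pics/s13.png',3.2)
p=cams.camera('top'); crop(p['color'],(270,180,430,310),'pics/t13.png',4.5)
E
```

```text
time: 13.8
tcp_pos: [0.4349, 0.1397, 0.2234]
orientation: [1.352, 2.396, -0.266]
force: [0.1, 0.4, -2.1]
grip_width: 0.0173
t 13.8 tray o [0.4734 0.0727 0.2017] x [ 0.518 -0.853 -0.061] y [0.855 0.519 0.005] tilt deg 3.5 spout [0.5056 0.0196 0.2009] rel bowl [-0.032   0.0682] F [ 0.1  0.4 -2.1] w 0.0173
```

View pics/s13.png

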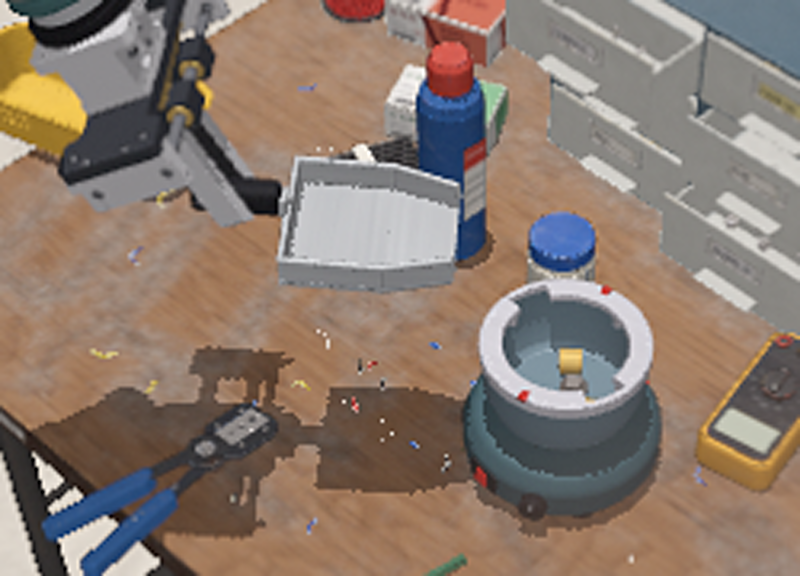

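View pics/t13.png

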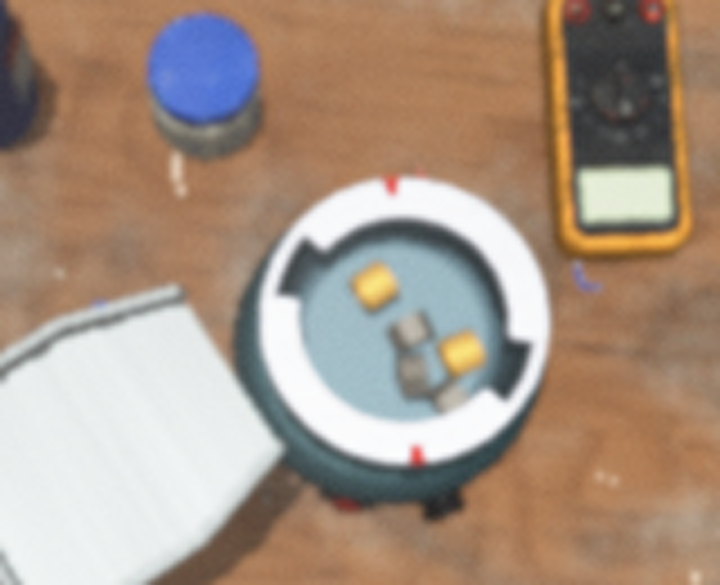

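```bash
python3 -m inch '{"translation":[[0,0.3,0],[0.05,0.6,0],[0.1,0.9,0],[0.1,1,-0.2],[0.1,1,-0.4],[0.1,1,-0.5],[0.1,1,-0.6],[0.1,1,-0.7],[0.1,0.9,-0.8],[0,0.5,-0.8],[0,0.2,-0.7],[0,0,-0.5]],"angular":[[-0.2,-0.12,0],[-0.2,-0.12,0],[0,0,0],[0,0,0],[0,0,0],[0,0,0],[0,0,0],[0,0,0],[0,0,0],[0,0,0],[0,0,0],[0,0,0]],"gripper":[-1,-1,-1,-1,-1,-1,-1,-1,-1,-1,-1,-1]}'
python3 - <<'E'
from bench import cams,robot
from h import *
trayinfo(robot.state())
p=cams.camera('scene'); crop(p['color'],(120,150,370,330),'pics/s14.png',3.2)
p=cams.camera('top'); crop(p['color'],(100,140,350,330),'pics/t14.png',3.2)
E
```

```text
time: 15.1
tcp_pos: [0.4524, 0.3133, 0.1203]
orientation: [1.345, 2.366, -0.281]
force: [-0.6, -0.5, -2.5]
grip_width: 0.0177
t 15.1 tray o [0.4909 0.2455 0.1009] x [ 0.514 -0.857 -0.03 ] y [0.858 0.514 0.009] tilt deg 1.8 spout [0.5228 0.1923 0.1021] rel bowl [-0.0148  0.2409] F [-0.6 -0.5 -2.5] w 0.0177
```

View pics/s14.png

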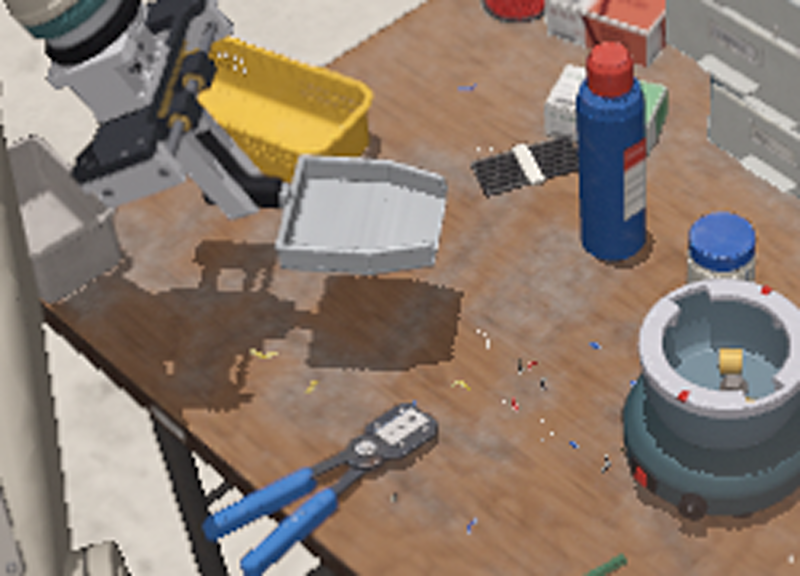

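View pics/t14.png

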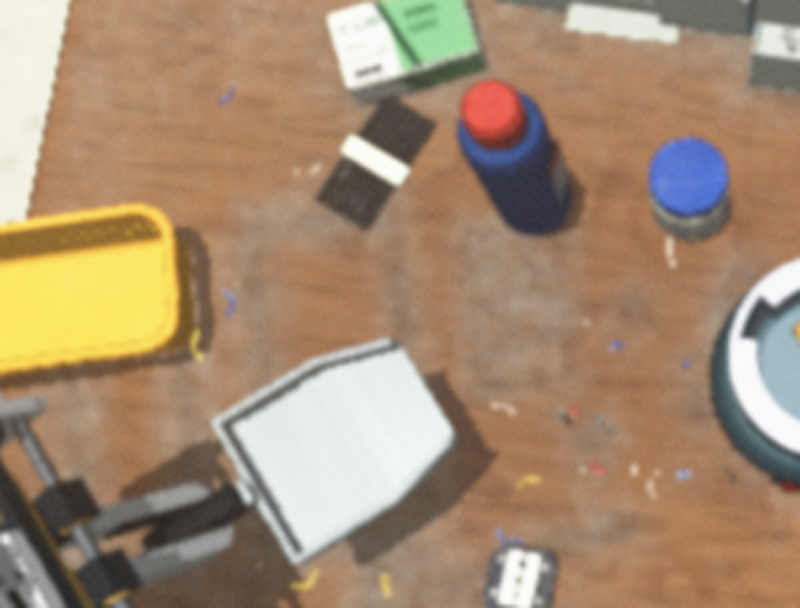

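```bash
python3 -m inch '{"translation":[[-0.1,-0.3,0],[-0.1,-0.3,0],[-0.1,-0.3,0],[-0.1,-0.3,-0.2],[-0.1,-0.2,-0.4],[-0.1,-0.1,-0.6],[0,0,-0.8],[0,0,-0.8],[0,0,-0.6],[0,0,-0.4],[0,0,-0.2]],"angular":[[-0.1,-0.06,0.3],[-0.1,-0.06,0.4],[0,0,0.4],[0,0,0.4],[0,0,0.3],[0,0,0.2],[0,0,0],[0,0,0],[0,0,0],[0,0,0],[0,0,0]],"gripper":[-1,-1,-1,-1,-1,-1,-1,-1,-1,-1,-1]}'
python3 - <<'E'
from bench import cams,robot
from h import *
trayinfo(robot.state())
p=cams.camera('scene'); crop(p['color'],(120,150,370,330),'pics/s15.png',3.2)
E
```

```text
time: 16.3
tcp_pos: [0.4451, 0.2743, 0.0471]
orientation: [1.035, 2.465, -0.216]
force: [0.0, -0.1, -2.4]
grip_width: 0.0177
t 16.3 tray o [0.4991 0.2173 0.0302] x [ 0.703 -0.711  0.002] y [0.711 0.703 0.016] tilt deg 0.9 spout [0.5427 0.1732 0.0333] rel bowl [0.0051 0.2218] F [ 0.  -0.1 -2.4] w 0.0177
```

View pics/s15.png

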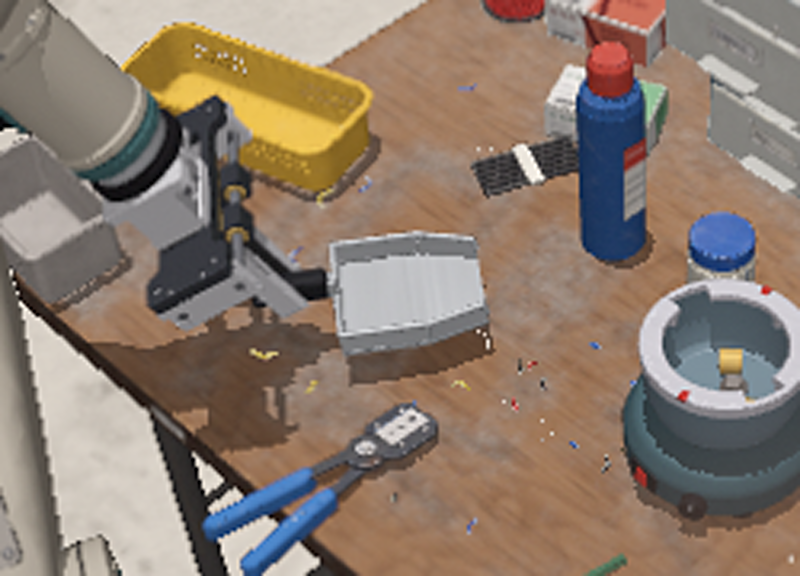

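Clear of the bin and level, 30 mm up. I'll lower it the rest of the way.

```bash
python3 -m inch '{"translation":[[0,0,-0.4],[0,0,-0.4],[0,0,-0.3],[0,0,-0.2],[0,0,-0.1]],"angular":[[0,0,0],[0,0,0],[0,0,0],[0,0,0],[0,0,0]],"gripper":[-1,-1,-1,-1,-1]}'
python3 - <<'E'
from bench import cams,robot
from h import *
trayinfo(robot.state())
E
```

```text
time: 16.85
tcp_pos: [0.4457, 0.2754, 0.0174]
orientation: [1.035, 2.465, -0.213]
force: [-3.5, 3.4, 9.1]
grip_width: 0.0176
t 16.85 tray o [0.4998 0.2184 0.0005] x [ 0.704 -0.71   0.001] y [0.71  0.704 0.018] tilt deg 1.0 spout [0.5434 0.1744 0.0036] rel bowl [0.0058 0.223 ] F [-3.5  3.4  9.1] w 0.0176
```

```bash
python3 -m inch '{"translation":[[0,0,0],[0,0,0],[0,0,0],[0,0,0],[0,0,0],[-0.13,0.13,0.4],[-0.26,0.26,0.7],[-0.26,0.26,0.7],[-0.26,0.26,0.7],[-0.26,0.26,0.7],[-0.1,0.1,0.8]],"angular":[[0,0,0],[0,0,0],[0,0,0],[0,0,0],[0,0,0],[0,0,0],[0,0,0],[0,0,0],[0,0,0],[0,0,0],[0,0,0]],"gripper":[0,0,0,0,0,0,0,0,0,0,0]}'
python3 - <<'E'
from bench import cams,robot
from h import *
s=robot.state(); print(s['force'],s['grip_width'],s['joints'].round(2)); print(Ro.from_rotvec(s['orientation']).as_matrix().round(3))
p=cams.camera('scene'); crop(p['color'],(120,150,370,330),'pics/s16.png',3.2)
E
```

```text
time: 17.95
tcp_pos: [0.4189, 0.2998, 0.1026]
orientation: [1.035, 2.463, -0.219]
force: [0.2, 1.0, -0.5]
grip_width: 0.0468
[ 0.17824858  0.9804666  -0.45940683] 0.04682863175625052 [-1.01  0.66 -0.02  2.04  0.8   0.72 -0.93]
[[-0.613  0.709  0.349]
 [ 0.636  0.705 -0.314]
 [-0.469  0.03  -0.883]]
```

View pics/s16.png

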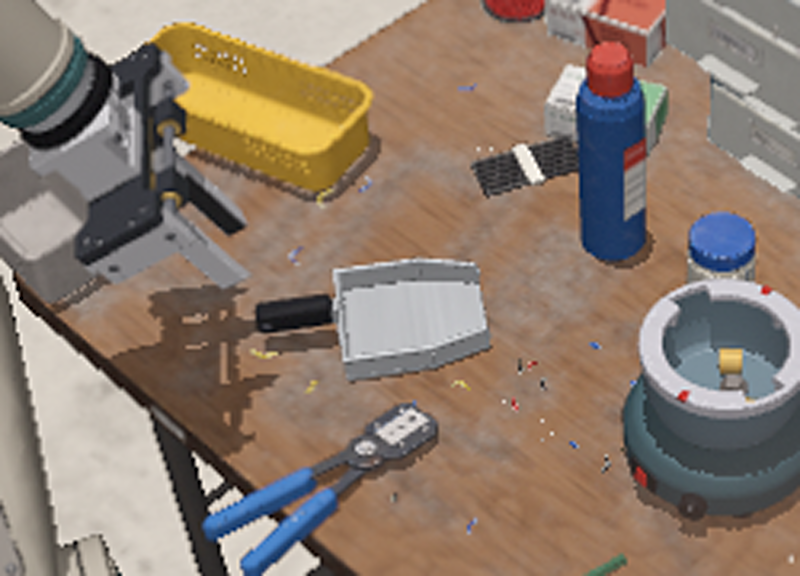

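```bash
python3 -m inch '{"translation":[[0,-0.3,0.6],[0,-0.6,0.8],[0,-0.8,0.9],[0,-1,0.9],[0,-1,0.9],[0,-1,0.9],[0,-1,0.9],[0,-1,0.8],[0.1,-1,0.3],[0.1,-1,0],[0.1,-1,0],[0.1,-1,0]],"angular":[[0.45,0.45,0],[0.45,0.45,0],[0.45,0.45,0],[0.45,0.45,0],[0.45,0.45,0],[0.45,0.45,0],[0,0,-0.5],[0,0,-0.8],[0,0,-0.8],[0,0,-0.8],[0,0,-0.8],[0,0,-0.8]],"gripper":[1,1,1,1,1,1,1,1,1,1,1,1]}'
python3 - <<'E'
from bench import cams,robot
from h import *
s=robot.state(); print(s['force'],s['grip_width'],s['joints'].round(2)); print(Ro.from_rotvec(s['orientation']).as_matrix().round(3))
E
```

```text
time: 19.2
tcp_pos: [0.4251, 0.0807, 0.253]
orientation: [1.954, 2.414, 0.04]
force: [0.7, 0.8, 0.2]
grip_width: 0.0941
[0.65049324 0.77362818 0.20252165] 0.09413530321357444 [-0.05  0.24 -0.27  2.05  0.11  0.82 -0.17]
[[-0.208  0.977  0.044]
 [ 0.978  0.208 -0.002]
 [-0.011  0.042 -0.999]]
```

```bash
python3 -m inch '{"translation":[[0.1,-1,0],[0.1,-1,0],[0.1,-1,0],[0.1,-1,0],[0.1,-1,0],[0.1,-1,0],[0.1,-1,0],[0.1,-1,0],[0.1,-1,0],[0.1,-1,0],[0.1,-1,0],[0.1,-1,0]],"angular":[[0,0.1,-0.5],[0,0.1,-0.6],[0,0.1,-0.6],[0,0,-0.6],[0,0,-0.6],[0,0,-0.6],[0,0,-0.6],[0,0,-0.6],[0,0,-0.6],[0,0,-0.6],[0,0,-0.4],[0,0,0]],"gripper":[1,1,1,1,1,1,1,1,1,1,1,1]}'
python3 - <<'E'
from bench import cams,robot
from h import *
s=robot.state(); print(s['force'],s['grip_width'],s['joints'].round(2)); print(Ro.from_rotvec(s['orientation']).as_matrix().round(3))
p=cams.camera('wrist'); cv2.imwrite('pics/w20.png',p['color'])
E
```

```text
time: 20.4
tcp_pos: [0.4488, -0.1788, 0.2531]
orientation: [2.78, 1.447, -0.008]
force: [-0.9, 0.0, -1.0]
grip_width: 0.0941
[-0.88467928  0.03129842 -1.0037451 ] 0.094094297016976 [ 0.3   0.33  0.02  1.91  0.    0.9  -0.29]
[[ 0.573  0.819 -0.001]
 [ 0.819 -0.573 -0.009]
 [-0.008  0.004 -1.   ]]
```

View pics/w20.png

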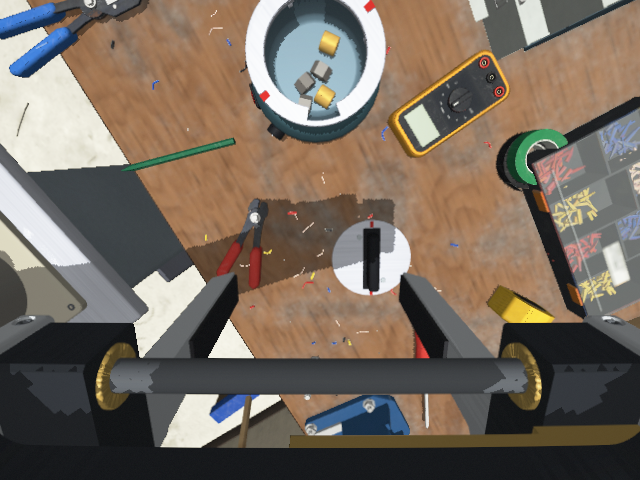

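Run:
```python
from bench import cams,robot,trace
from h import *
import pickle
s=robot.state(); p=cams.camera('wrist'); 
for n in ('cover','cover_grip'):
    for r in trace(p,n)[:2]: print(n,r['conf'],r['extent'])
crop(p['color'],(325,205,420,305),'pics/w21c.png',6); crop(p['color'],(235,0,400,150),'pics/w21p.png',4.5)
pickle.dump((s,p),open('w21.pkl','wb'))
```

```text
cover 0.77 [330.5, 213.6, 408.8, 294.2]
```

View pics/w21c.png

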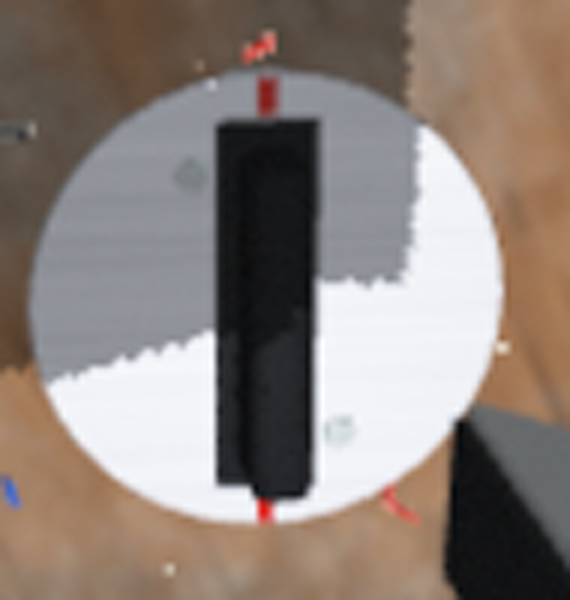

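View pics/w21p.png

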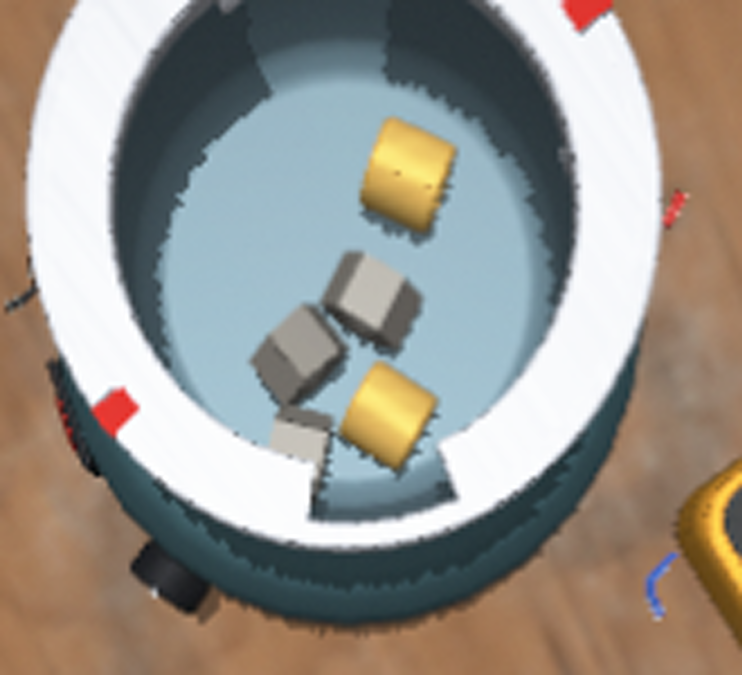

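Run:
```python
from h import *
import pickle
s,p=pickle.load(open('w21.pkl','rb'))
px=lambda l,o,sc:(np.array(l,float)+.5)/sc-.5+np.array(o)
m=[px(v,(325,205),6) for v in ((267,97),(264,512))]
X=onz(p,m,.017,s); print('disc marks',X.round(4),X.mean(0).round(4),np.arctan2(*(X[0]-X[1])[[1,0]]))
# bar top face ends
m=[px(v,(325,205),6) for v in ((278,148),(281,498))]
X=onz(p,m,.043,s); print('bar top',X.round(4),X.mean(0).round(4),np.arctan2(*(X[0]-X[1])[[1,0]]),np.linalg.norm(X[0]-X[1]))
m=[px(v,(325,205),6) for v in ((30,300),(503,285))]
X=onz(p,m,.017,s); print('disc edge l/r',X.mean(0).round(4),np.linalg.norm(X[0]-X[1]))
m=[px(v,(235,0),4.5) for v in ((588,8),(115,412))]
X=onz(p,m,.118,s); print('red marks',X.round(4),X.mean(0).round(4),np.arctan2(*(X[0]-X[1])[[1,0]]),np.linalg.norm(X[0]-X[1]))
m=[px(v,(235,0),4.5) for v in ((27,195),(662,170))]
X=onz(p,m,.118,s); print('collar l/r',X.mean(0).round(4),np.linalg.norm(X[0]-X[1]))
R=Ro.from_rotvec(s['orientation']).as_matrix(); print(s['tcp_pos'],np.arctan2(R[1,1],R[0,1]))
```

```text
disc marks [[ 0.4964 -0.2311  0.017 ]
 [ 0.444  -0.3112  0.017 ]] [ 0.4702 -0.2712  0.017 ] 0.9920451110425584
bar top [[ 0.4922 -0.2342  0.043 ]
 [ 0.4517 -0.2986  0.043 ]] [ 0.472  -0.2664  0.043 ] 1.0090283206247763 0.07615350856781511
disc edge l/r [ 0.4727 -0.2678  0.017 ] 0.10367813730748869
red marks [[ 0.593  -0.047   0.118 ]
 [ 0.4802 -0.0518  0.118 ]] [ 0.5366 -0.0494  0.118 ] 0.042699779091256454 0.11294912828232417
collar l/r [ 0.5399 -0.0447  0.118 ] 0.11928479567459832
[ 0.44894284 -0.18312941  0.25320336] -0.6143491529691513
```

```bash
python3 -m inch '{"translation":[[0.11,-0.42,-0.4],[0.11,-0.42,-0.8],[0.11,-0.42,-0.9],[0.11,-0.42,-0.9],[0.11,-0.42,-0.9],[0.11,-0.42,-0.9],[0.11,-0.42,-0.9],[0.11,-0.42,-0.9],[0.11,-0.42,-0.9],[0.11,-0.42,-0.7],[0,0,0]],"angular":[[0,0,0.18],[0,0,0.18],[0,0,0],[0,0,0],[0,0,0],[0,0,0],[0,0,0],[0,0,0],[0,0,0],[0,0,0],[0,0,0]],"gripper":[1,1,1,1,1,1,1,1,1,1,1]}'
python3 - <<'E'
from bench import cams,robot
from h import *
s=robot.state(); R=Ro.from_rotvec(s['orientation']).as_matrix();print(R.round(3),np.arctan2(R[1,1],R[0,1]),s['force'])
p=cams.camera('wrist'); cv2.imwrite('pics/w22.png',p['color'])
E
```

```text
time: 21.7
tcp_pos: [0.4753, -0.2489, 0.0838]
orientation: [-2.74, -1.537, -0.006]
force: [0.1, -0.3, 0.4]
grip_width: 0.0941
[[ 0.521  0.854  0.003]
 [ 0.854 -0.521  0.002]
 [ 0.003  0.002 -1.   ]] -0.547990791584301 [ 0.12965424 -0.27139726  0.43958505]
```

View pics/w22.png

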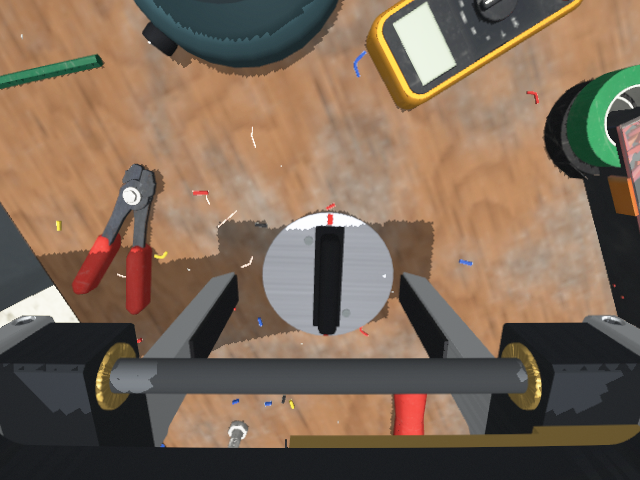

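```bash
python3 -m inch '{"translation":[[-0.07,-0.32,-0.5],[-0.07,-0.32,-0.6],[-0.06,-0.32,-0.6],[0,0,-0.6],[0,0,-0.3],[0,0,0]],"angular":[[0,0,-0.17],[0,0,0],[0,0,0],[0,0,0],[0,0,0],[0,0,0]],"gripper":[1,1,1,1,1,1]}'
python3 - <<'E'
from bench import cams,robot
from h import *
s=robot.state(); R=Ro.from_rotvec(s['orientation']).as_matrix();print(R.round(3),np.arctan2(R[1,1],R[0,1]),s['force'])
p=cams.camera('wrist'); im=p['color'].copy()
X=Ro.from_euler('z',1.0).apply(np.array([(37,7,43),(37,-7,43),(-37,7,43),(-37,-7,43),(47,0,17),(-47,0,17)])/1e3)+[.4715,-.268,0]
for q in proj(p,X,s): cv2.circle(im,tuple(np.round(q).astype(int)),2,(0,255,0),-1)
cv2.imwrite('pics/w23.png',im)
E
```

```text
time: 22.35
tcp_pos: [0.4722, -0.2682, 0.03]
orientation: [2.754, 1.508, 0.01]
force: [-0.3, -0.1, -0.0]
grip_width: 0.0941
[[ 0.538  0.843  0.007]
 [ 0.843 -0.539  0.002]
 [ 0.005  0.005 -1.   ]] -0.5686646425969548 [-0.26972125 -0.06724113 -0.02124428]
```

View pics/w23.png

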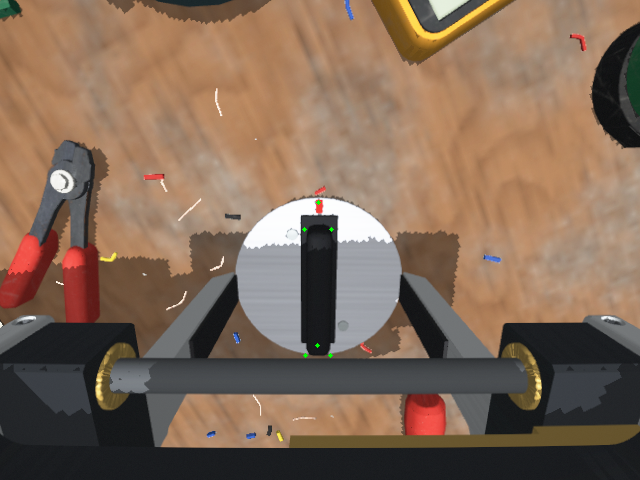

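```bash
python3 -m inch '{"translation":[[0,0,-0.3],[0,0,-0.12],[0,0,0],[0,0,0],[0,0,0],[0,0,0],[0,0,0],[0,0,0],[0,0,0],[0,0,0]],"angular":[[0,0,0],[0,0,0],[0,0,0],[0,0,0],[0,0,0],[0,0,0],[0,0,0],[0,0,0],[0,0,0],[0,0,0]],"gripper":[1,1,-1,-1,-1,-1,-1,-1,-1,-1]}' 50
python3 - <<'E'
from bench import robot
from h import *
s=robot.state(); R=Ro.from_rotvec(s['orientation']).as_matrix();print(R.round(3),s['tcp_pos'],s['grip_width'],s['force'])
E
```

```text
time: 23.4
tcp_pos: [0.4739, -0.2681, 0.0229]
orientation: [2.75, 1.509, 0.014]
force: [0.2, 0.2, -0.4]
grip_width: 0.0335
[[ 0.537  0.843  0.01 ]
 [ 0.843 -0.537  0.   ]
 [ 0.006  0.008 -1.   ]] [ 0.47394961 -0.26805049  0.02287317] 0.03350350766458853 [ 0.23453547  0.15867254 -0.3713166 ]
```

```bash
python3 -m inch '{"translation":[[0,0,0],[0,0,0],[0,0,0],[0,0,0],[0,0,0]],"angular":[[0,0,0],[0,0,0],[0,0,0],[0,0,0],[0,0,0]],"gripper":[-1,-1,-1,-1,-1]}' 50
python3 - <<'E'
from bench import robot
from h import *
s=robot.state(); R=Ro.from_rotvec(s['orientation']).as_matrix();print(R.round(3),s['tcp_pos'],np.arctan2(R[1,1],R[0,1]),s['joints'].round(2))
E
python3 -m inch '{"translation":[[0,0,0.2],[0,0,0.5],[0,0,0.8],[0,0,0.9],[0,0,0.9],[0,0,0.9],[0,0,0.9],[0,0,0.9],[0,0,0.8],[0,0,0.5],[0,0,0.3]],"angular":[[0,0,0],[0,0,0],[0,0,0],[0,0,0],[0,0,0],[0,0,0],[0,0,0],[0,0,0],[0,0,0],[0,0,0],[0,0,0]],"gripper":[-1,-1,-1,-1,-1,-1,-1,-1,-1,-1,-1]}'
python3 - <<'E'
from bench import robot,cams
from h import *
s=robot.state(); R=Ro.from_rotvec(s['orientation']).as_matrix();print(R.round(3),s['tcp_pos'],np.arctan2(R[1,1],R[0,1]),s['force'])
p=cams.camera('scene'); crop(p['color'],(300,150,480,390),'pics/s24.png',2.5)
E
```

```text
time: 23.9
tcp_pos: [0.4736, -0.2678, 0.023]
orientation: [2.751, 1.509, 0.013]
force: [-0.9, 0.1, 0.3]
grip_width: 0.0136
[[ 0.537  0.843  0.009]
 [ 0.843 -0.537  0.001]
 [ 0.006  0.007 -1.   ]] [ 0.47364851 -0.26776226  0.02296137] -0.5674192722446996 [ 0.47  0.75 -0.01  1.96 -0.    0.42 -0.1 ]
time: 25.0
tcp_pos: [0.4707, -0.2666, 0.1846]
orientation: [2.753, 1.51, 0.011]
force: [-0.0, -0.1, -3.1]
grip_width: 0.0135
[[ 0.537  0.843  0.007]
 [ 0.843 -0.537  0.002]
 [ 0.005  0.005 -1.   ]] [ 0.47068842 -0.26660917  0.18457569] -0.5673887824427143 [-0.03517846 -0.07073876 -3.06859214]
```

View pics/s24.png

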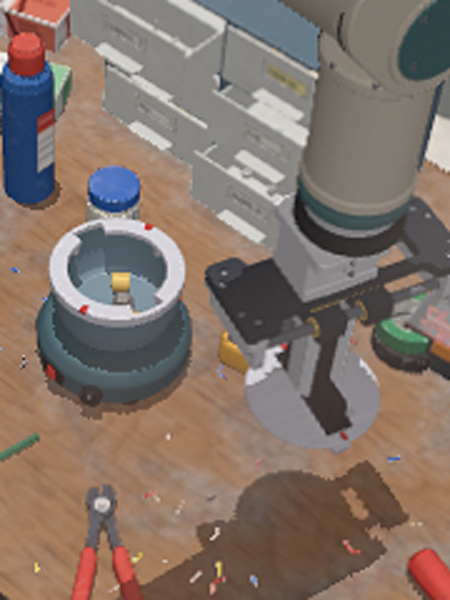

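```bash
python3 -m inch '{"translation":[[0.1,0.3,0],[0.2,0.6,0],[0.3,0.9,0],[0.3,1,0],[0.3,1,0],[0.3,1,0],[0.3,1,0],[0.3,1,0],[0.3,1,0],[0.3,1,0],[0.3,1,0],[0.2,0.6,0]],"angular":[[0,0,0],[0,0,0.1],[0,0,0.1],[0,0,0.1],[0,0,0.1],[0,0,0.1],[0,0,0.1],[0,0,0.1],[0,0,0],[0,0,0],[0,0,0],[0,0,0]],"gripper":[-1,-1,-1,-1,-1,-1,-1,-1,-1,-1,-1,-1]}'
cat >> h.py <<'E'
POL=np.array([.537,-.049]); PY=.044
def cov(s):
    R=Ro.from_rotvec(s['orientation']).as_matrix(); by=np.arctan2(R[1,1],R[0,1])+np.pi/2
    c=s['tcp_pos'][:2]-.0013*np.array([np.cos(by),np.sin(by)])
    print('t',round(s['time'],2),'cover-axis mm',((c-POL)*1e3).round(1),'under z',round(s['tcp_pos'][2]-.023,4),'bar rel marks deg',np.degrees(by-PY).round(1),'toolz',R[:,2].round(3),'F',s['force'].round(1),'M',s['ft_torque'].round(2),'w',round(s['grip_width'],4),'need units to axis',((POL-c)/.02).round(2),'turn to notch units',round((PY+np.pi/3-by)/.12,2))
E
python3 - <<'E'
from bench import robot,cams
from h import *
s=robot.state(); cov(s)
p=cams.camera('scene'); crop(p['color'],(260,130,440,330),'pics/s25.png',3)
p=cams.camera('wrist'); cv2.imwrite('pics/w25.png',p['color'])
E
```

```text
time: 26.25
tcp_pos: [0.5313, -0.0375, 0.176]
orientation: [-2.665, -1.638, 0.005]
force: [-1.2, -0.9, -1.9]
grip_width: 0.0135
t 26.25 cover-axis mm [-6.2 10.3] under z 0.153 bar rel marks deg 60.6 toolz [-0.01  0.01 -1.  ] F [-1.2 -0.9 -1.9] M [-0.07  0.11 -0.02] w 0.0135 need units to axis [ 0.31 -0.52] turn to notch units -0.09
```

View pics/s25.png

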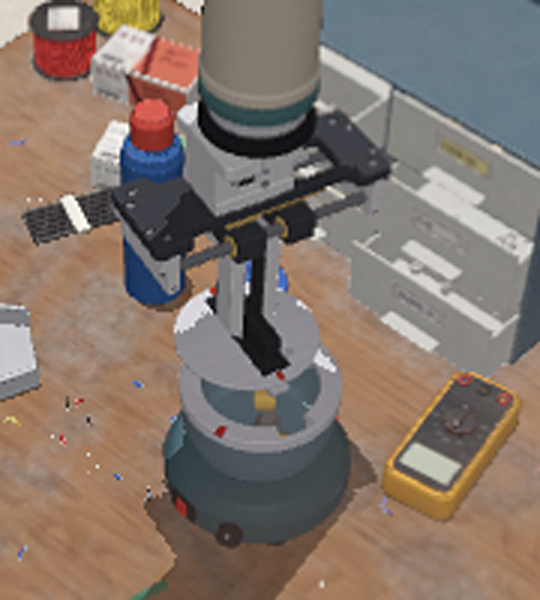

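View pics/w25.png

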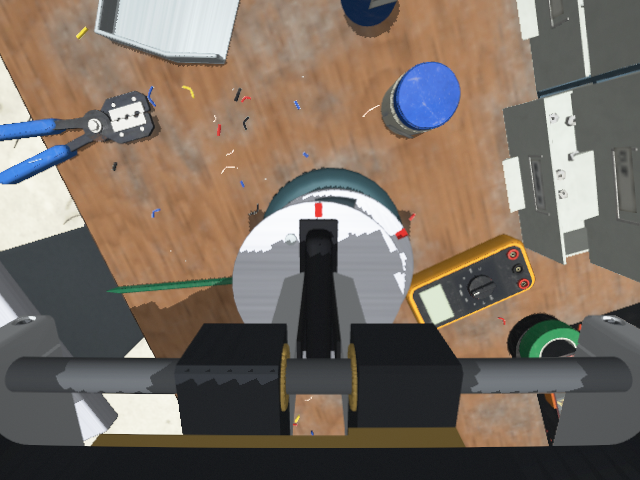

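```bash
python3 -m inch '{"translation":[[0.15,-0.26,0],[0.15,-0.26,-0.3],[0,0,-0.5],[0,0,-0.3],[0,0,0]],"angular":[[-0.04,-0.08,0],[-0.04,-0.08,0],[0,0,0],[0,0,0],[0,0,0]],"gripper":[-1,-1,-1,-1,-1]}'
python3 - <<'E'
from bench import robot,cams
from h import *
s=robot.state(); cov(s)
p=cams.camera('scene'); crop(p['color'],(260,130,440,330),'pics/s26.png',3)
p=cams.camera('wrist'); cv2.imwrite('pics/w26.png',p['color'])
s=robot.state(); cov(s)
E
```

```text
time: 26.85
tcp_pos: [0.5361, -0.0541, 0.1513]
orientation: [2.674, 1.634, 0.008]
force: [0.4, 0.5, -1.0]
grip_width: 0.0135
t 26.85 cover-axis mm [-1.5 -6.3] under z 0.1283 bar rel marks deg 60.3 toolz [ 0.009 -0.004 -1.   ] F [ 0.4  0.5 -1. ] M [-0.07  0.11  0.01] w 0.0135 need units to axis [0.07 0.31] turn to notch units -0.05
t 26.95 cover-axis mm [-0.9 -6. ] under z 0.1291 bar rel marks deg 60.4 toolz [ 0.01  -0.004 -1.   ] F [ 0.1  0.4 -1.8] M [-0.04  0.13  0.01] w 0.0136 need units to axis [0.05 0.3 ] turn to notch units -0.05
```

View pics/s26.png

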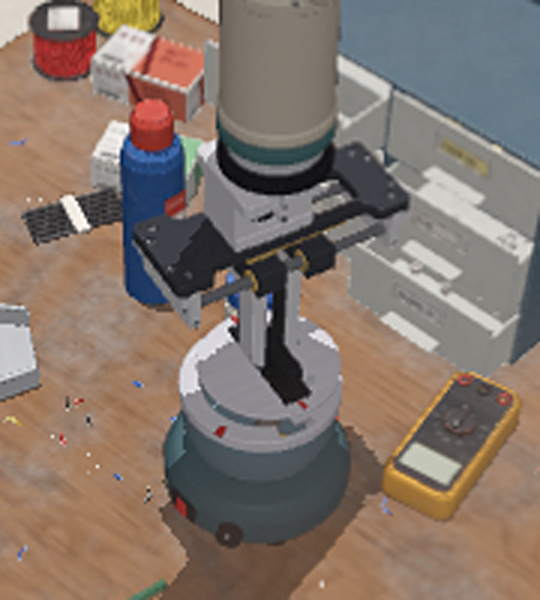

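View pics/w26.png

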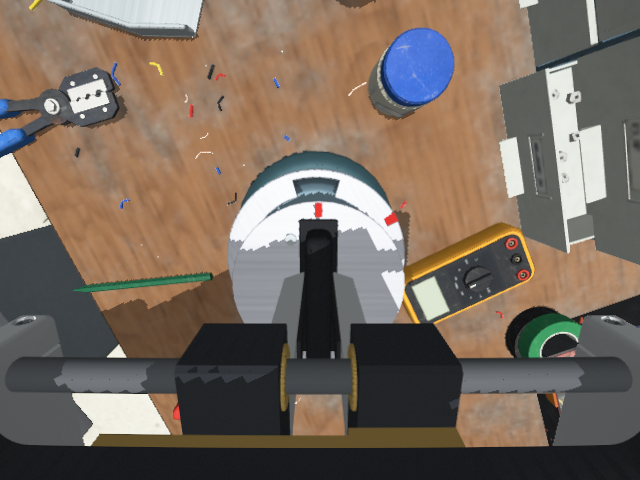

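```bash
python3 -m inch '{"translation":[[0.05,0.3,0],[0,0,0]],"angular":[[0,0,0],[0,0,0]],"gripper":[-1,-1]}'
python3 - <<'E'
from bench import robot,cams
from h import *
p=cams.camera('wrist'); s=robot.state(); cov(s)
im=p['color'].copy()
a=np.linspace(0,2*np.pi,120)
def draw(c,r,z,col):
    for q in proj(p,np.c_[c[0]+r*np.cos(a),c[1]+r*np.sin(a),z+0*a],s): cv2.circle(im,tuple(np.round(q).astype(int)),0,col,-1)
draw(POL,.060,.118,(0,255,0)); draw(s['tcp_pos'][:2],.052,s['tcp_pos'][2]-.023+.017,(0,0,255))
crop(im,(215,140,420,300),'pics/w27.png',3.7)
p=cams.camera('scene'); im=p['color'].copy(); 
s0=s; s=None
draw(POL,.060,.118,(0,255,0)); draw(s0['tcp_pos'][:2],.052,s0['tcp_pos'][2]-.023+.017,(0,0,255))
crop(im,(300,220,390,320),'pics/s27.png',6)
E
```

```text
time: 27.15
tcp_pos: [0.5382, -0.0472, 0.1524]
orientation: [2.673, 1.634, 0.012]
force: [0.7, -0.4, -2.1]
grip_width: 0.0139
t 27.2 cover-axis mm [ 0.5 -0.1] under z 0.1295 bar rel marks deg 60.3 toolz [ 0.011 -0.004 -1.   ] F [-0.5 -0.4 -2.1] M [-0.09  0.15 -0.03] w 0.0135 need units to axis [-0.03  0.  ] turn to notch units -0.05
```

View pics/w27.png

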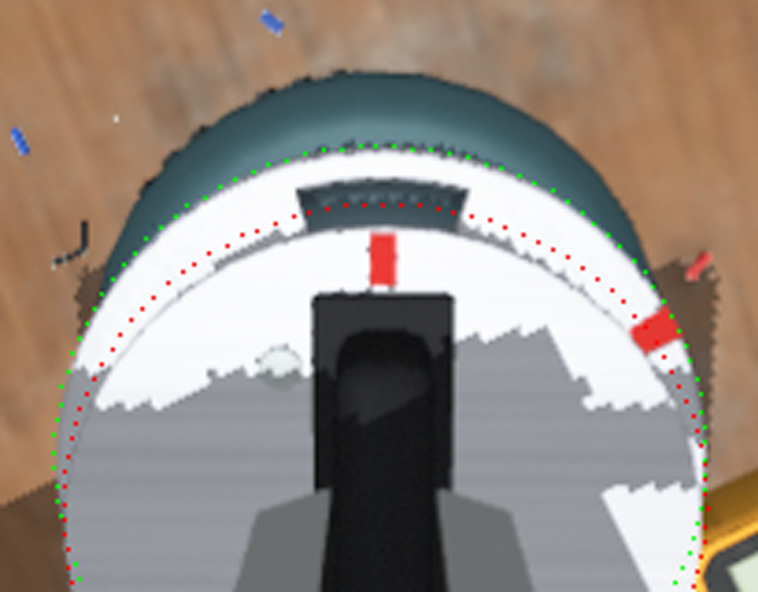

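View pics/s27.png

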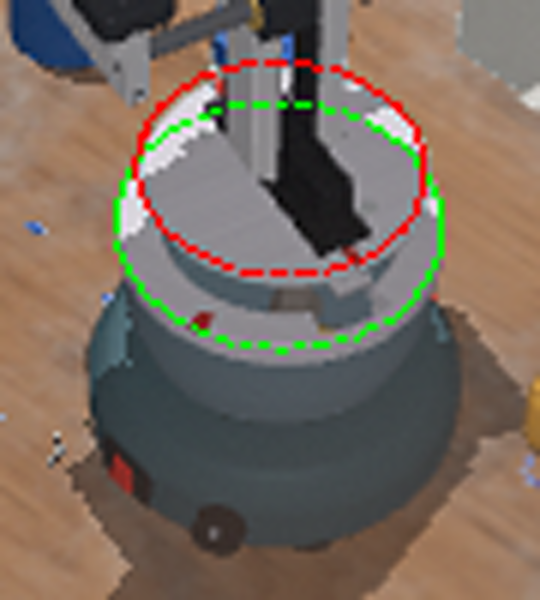

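Run:
```python
from bench import robot,cams
from h import *
p=cams.camera('wrist'); s=robot.state(); q=cams.camera('scene')
cov(s)
def reds(im,box):
    l,t,r,b=box; c=im[t:b,l:r].astype(int); m=((c[...,2]>110)&(c[...,2]>c[...,1]*1.9)&(c[...,2]>c[...,0]*1.9)).astype(np.uint8)
    n,_,st,ce=cv2.connectedComponentsWithStats(m); return [(ce[i]+[l,t],st[i,:]) for i in range(1,n) if st[i,4]>2]
for c,st in reds(p['color'],(215,140,420,300)): print('w',c,st, onz(p,[c],s['tcp_pos'][2]-.006,s), onz(p,[c],.118,s))
for c,st in reds(q['color'],(300,220,390,320)): print('s',c,st, onz(q,[c],s['tcp_pos'][2]-.006), onz(q,[c],.118))
R=Ro.from_rotvec(s['orientation']).as_matrix(); bx=R[:,0]; print('bar dir',bx,'pred mark',s['tcp_pos']+bx*.0457+[0,0,-.006])
crop(q['color'],(300,220,390,320),'pics/s28.png',6)
```

```text
t 27.3 cover-axis mm [ 0.3 -0.6] under z 0.1294 bar rel marks deg 60.3 toolz [ 0.011 -0.004 -1.   ] F [-0.1 -0.5 -2.3] M [-0.01  0.1   0.01] w 0.0135 need units to axis [-0.02  0.03] turn to notch units -0.04
w [317.94680851 209.63829787] [100  63   7  14  94] [[ 0.55738534 -0.00934839  0.14643682]] [[ 0.55549208 -0.01372408  0.118     ]]
w [402.625      210.66666667] [185  67   6   8  24] [[ 0.59982297 -0.03182032  0.14643682]] [[ 0.60443573 -0.03964113  0.118     ]]
w [391.53921569 227.41176471] [170  81  14  13 102] [[ 0.5902717  -0.03783424  0.14643682]] [[ 0.59342018 -0.04657704  0.118     ]]
s [336.75 234.  ] [36 13  2  3  4] [[ 0.55923033 -0.00901639  0.14643682]] [[0.58223541 0.00548364 0.118     ]]
s [358.66666667 262.33333333] [58 42  2  2  3] [[ 0.51616802 -0.09274391  0.14643682]] [[ 0.5378477  -0.08082089  0.118     ]]
s [333.125 273.125] [32 52  3  3  8] [[ 0.46105603 -0.06457842  0.14643682]] [[ 0.48103944 -0.05178851  0.118     ]]
s [319.8 298.8] [18 76  4  6 15] [[ 0.39030034 -0.07957967  0.14643682]] [[ 0.40810599 -0.06725148  0.118     ]]
bar dir [0.45663743 0.88965237 0.0009577 ] pred mark [ 0.5588075  -0.00779548  0.14648058]
```

View pics/s28.png

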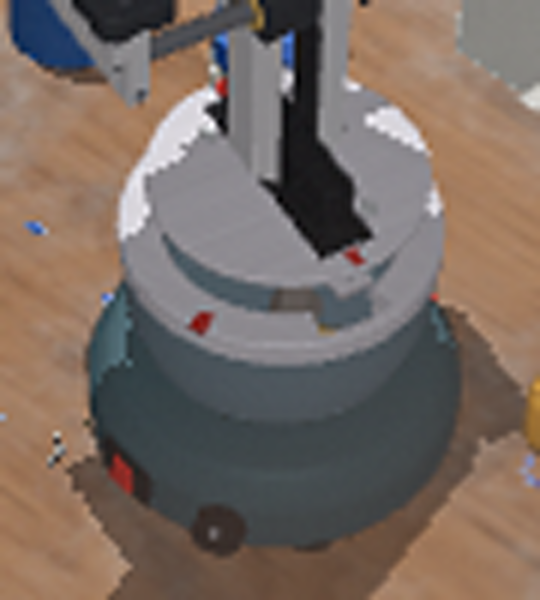

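```bash
python3 -m inch '{"translation":[[0.02,0.08,-0.2],[0,0,-0.25],[0,0,-0.2],[0,0,-0.15]],"angular":[[0,-0.0,-0.05],[0,0,0],[0,0,0],[0,0,0]],"gripper":[-1,-1,-1,-1]}'
python3 - <<'E'
from bench import robot,cams
from h import *
s=robot.state(); cov(s)
E
```

```text
time: 27.75
tcp_pos: [0.5386, -0.0469, 0.1356]
orientation: [2.678, 1.623, 0.012]
force: [-0.2, 0.7, -2.6]
grip_width: 0.0135
t 27.75 cover-axis mm [1.  0.9] under z 0.1126 bar rel marks deg 59.9 toolz [ 0.011 -0.005 -1.   ] F [-0.2  0.7 -2.6] M [-0.02  0.12 -0.02] w 0.0135 need units to axis [-0.05 -0.05] turn to notch units 0.01
```

```bash
python3 -m inch '{"translation":[[0,0,-0.15],[0,0,-0.15],[0,0,-0.1],[0,0,0]],"angular":[[0,0,0],[0,0,0],[0,0,0],[0,0,0]],"gripper":[-1,-1,-1,-1]}'
python3 - <<'E'
from bench import robot,cams
from h import *
s=robot.state(); cov(s)
p=cams.camera('scene'); crop(p['color'],(300,220,390,320),'pics/s29.png',6)
E
```

```text
time: 28.15
tcp_pos: [0.5385, -0.047, 0.1283]
orientation: [2.679, 1.623, 0.011]
force: [-0.9, -0.4, -2.6]
grip_width: 0.0133
t 28.15 cover-axis mm [0.9 0.9] under z 0.1053 bar rel marks deg 59.9 toolz [ 0.011 -0.004 -1.   ] F [-0.9 -0.4 -2.6] M [-0.03  0.15  0.  ] w 0.0133 need units to axis [-0.04 -0.04] turn to notch units 0.02
```

View pics/s29.png

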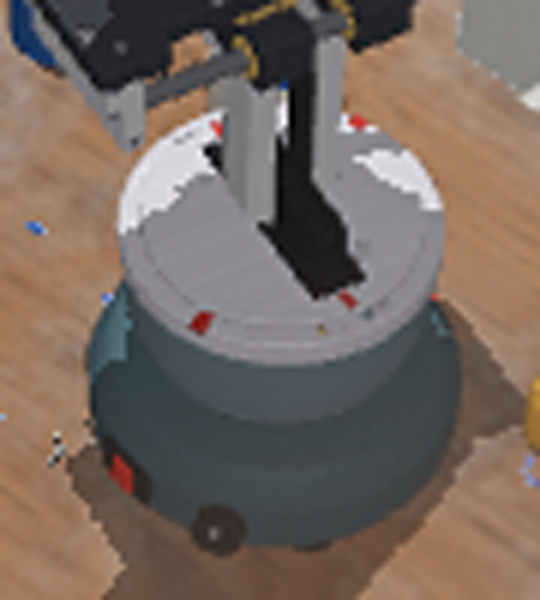

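```bash
python3 -m inch '{"translation":[[0,0,-0.03],[0,0,0],[0,0,0],[0,0,0],[0,0,0],[0,0,0]],"angular":[[0,0,-0.3],[0,0,-0.6],[0,0,-0.6],[0,0,-0.6],[0,0,-0.6],[0,0,-0.6]],"gripper":[-1,-1,-1,-1,-1,-1]}'
python3 - <<'E'
from bench import robot,cams
from h import *
s=robot.state(); cov(s); print(s['joints'].round(2))
E
```

```text
time: 28.8
tcp_pos: [0.5377, -0.0486, 0.1282]
orientation: [2.956, 1.029, 0.006]
force: [-1.0, 0.2, 0.3]
grip_width: 0.0132
t 28.8 cover-axis mm [-0.3 -0.4] under z 0.1052 bar rel marks deg 35.9 toolz [ 0.007 -0.009 -1.   ] F [-1.   0.2  0.3] M [0.08 0.36 0.15] w 0.0132 need units to axis [0.02 0.02] turn to notch units 3.51
[-0.04  0.57  0.1   1.91 -0.08  0.65 -0.79]
```

```bash
python3 -m inch '{"translation":[[0,0,0],[0,0,0],[0,0,0],[0,0,0],[0,0,0],[0,0,0],[0,0,0],[0,0,0],[0,0,0]],"angular":[[0,0,-0.6],[0,0,-0.6],[0,0,-0.6],[0,0,-0.6],[0,0,-0.6],[0,0,-0.6],[0,0,-0.6],[0,0,-0.5],[0,0,0]],"gripper":[-1,-1,-1,-1,-1,-1,-1,-1,-1]}'
python3 - <<'E'
from bench import robot,cams
from h import *
s=robot.state(); cov(s); print(s['joints'].round(2))
p=cams.camera('scene'); crop(p['color'],(300,220,390,320),'pics/s30.png',6)
E
```

```text
time: 29.7
tcp_pos: [0.5376, -0.0481, 0.1282]
orientation: [3.127, 0.112, 0.0]
force: [-0.9, -1.3, 1.7]
grip_width: 0.0137
t 29.7 cover-axis mm [-0.7  0.8] under z 0.1052 bar rel marks deg 1.6 toolz [ 0.001 -0.013 -1.   ] F [-0.9 -1.3  1.7] M [ 0.05  0.39 -0.04] w 0.0137 need units to axis [ 0.04 -0.04] turn to notch units 8.5
[-0.16  0.59  0.28  1.91 -0.23  0.67 -1.24]
```

View pics/s30.png

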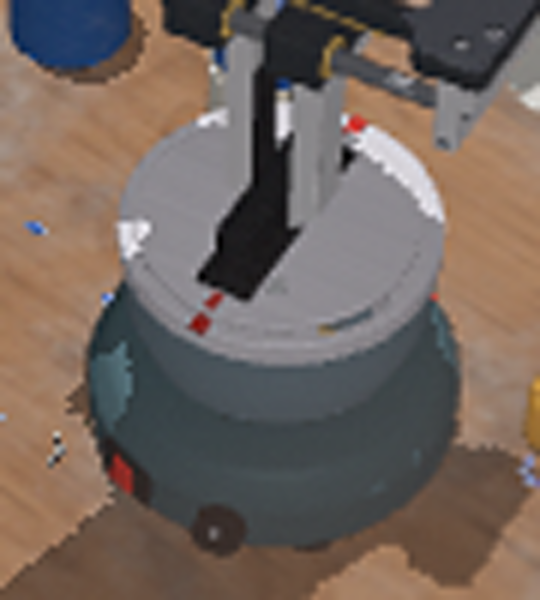

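The bar now lines up with the collar mark (disc mark at crop pixel (215,300), collar mark at (200,322)). I'll release and retreat straight up.

```bash
python3 -m inch '{"translation":[[0,0,0],[0,0,0],[0,0,0],[0,0,0],[0,0,0.3],[0,0,0.6],[0,0,0.9],[0,0,0.9],[0,0,0.9],[0,0,0.9],[0,0,0.5],[0,0,0]],"angular":[[0,0,0],[0,0,0],[0,0,0],[0,0,0],[0,0,0],[0,0,0],[0,0,0],[0,0,0],[0,0,0],[0,0,0],[0,0,0],[0,0,0]],"gripper":[0,0,0,0,0,0,0,0,0,0,0,0]}'
python3 - <<'E'
from bench import robot,cams
from h import *
s=robot.state(); print(s['tcp_pos'],s['grip_width'],s['force'])
p=cams.camera('scene'); cv2.imwrite('pics/s31.png',p['color'])
w=cams.camera('wrist'); cv2.imwrite('pics/w31.png',w['color'])
E
```

```text
time: 30.95
tcp_pos: [0.539, -0.0489, 0.2375]
orientation: [3.126, 0.116, 0.01]
force: [-0.3, 0.2, -0.3]
grip_width: 0.0471
[ 0.53901162 -0.04888566  0.23746713] 0.047148016460900145 [-0.32287489  0.15267985 -0.26196511]
```

View pics/s31.png

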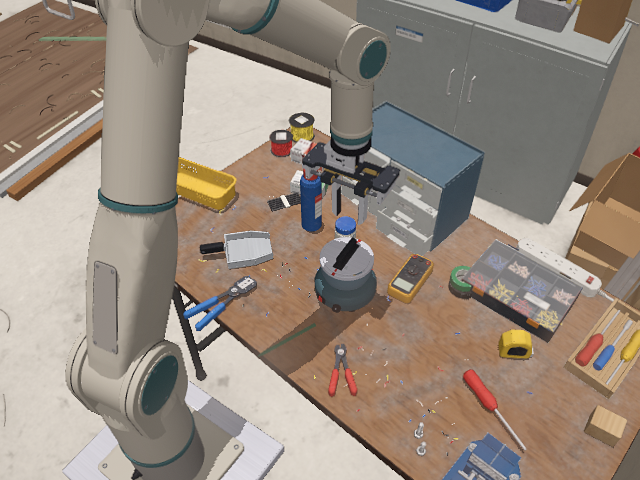

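View pics/w31.png

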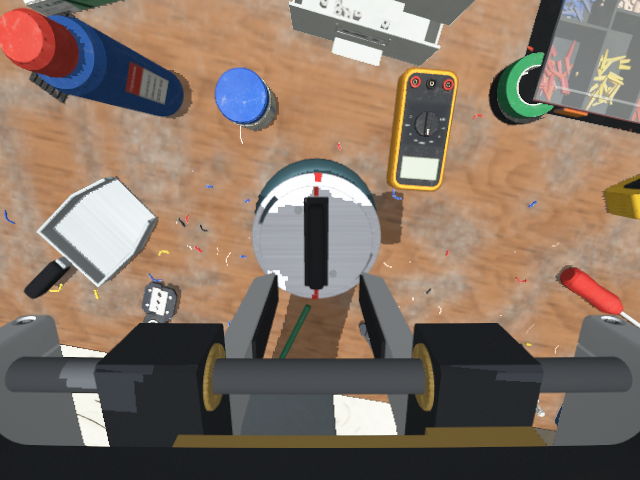

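Run:
```python
from bench import robot,cams
from h import *
w=cams.camera('wrist'); s=robot.state(); q=cams.camera('scene')
def reds(im,box,th=2):
    l,t,r,b=box; c=im[t:b,l:r].astype(int); m=((c[...,2]>100)&(c[...,2]>c[...,1]*1.8)&(c[...,2]>c[...,0]*1.8)).astype(np.uint8)
    n,_,st,ce=cv2.connectedComponentsWithStats(m); return [(ce[i]+[l,t],st[i,4]) for i in range(1,n) if st[i,4]>th]
for c,n in reds(w['color'],(290,165,345,305)): print('w',c.round(1),n,onz(w,[c],.122,s).round(4))
for c,n in reds(q['color'],(325,230,375,285)): print('s',c.round(1),n,onz(q,[c],.122).round(4))
crop(w['color'],(245,155,390,305),'pics/w32.png',4); crop(q['color'],(305,225,390,315),'pics/s32.png',6)
```

```text
w [318.  175.8] 60 [[ 0.5931 -0.0463  0.122 ]]
w [315.9 190. ] 27 [[ 0.5807 -0.0454  0.122 ]]
w [315.2 294.3] 43 [[ 0.4821 -0.052   0.122 ]]
s [358.6 240.3] 7 [[ 0.5903 -0.0477  0.122 ]]
s [335.4 269.8] 5 [[ 0.4887 -0.0525  0.122 ]]
s [333.  273.5] 8 [[ 0.4772 -0.0539  0.122 ]]
```

View pics/w32.png

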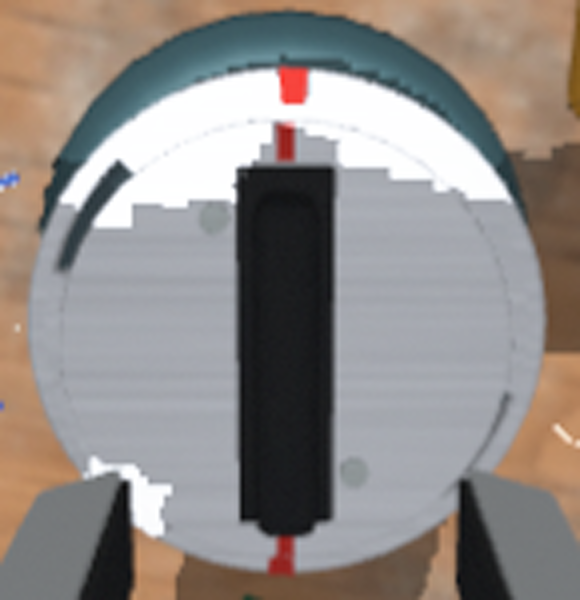

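View pics/s32.png

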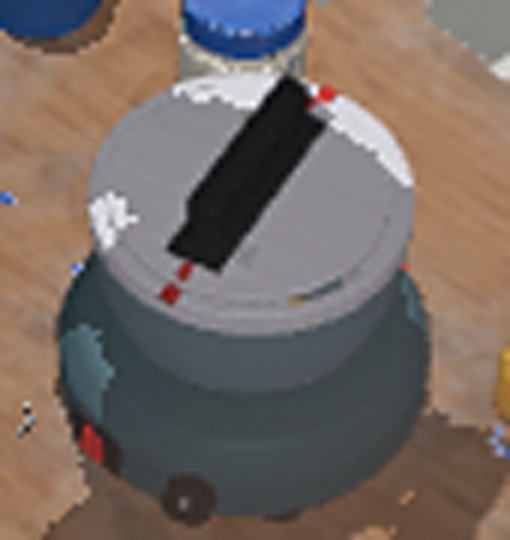

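Run:
```python
from bench import robot
print(robot.state()['time'],robot.state()['force']); print(robot.sign_off())
```

```text
31.15 [ 0.23819651 -0.21845955 -0.45438401]
the job is handed in; nothing more can be done
None
```

The job is handed in at 31 s of the 72 s allowed; sign-off reports no verdict.

- **Pouring:** I gripped the tray by its handle, carried it level to the bowl, and tipped it to about 47° with the spout over the mouth. All five pieces slid in. The top and wrist pictures showed two bushings and three nuts in the bowl, and the tray looked empty afterwards. The load on the gripper dropped by roughly 1 N, about the weight of the pieces.
- **Tray:** I set the empty tray flat on the table, near where it started, and let it go. It looked flat in the pictures.
- **Cover:** It dropped straight into the notches without pressing. Its underside was about 105 mm above the table by the tool's position. I turned it clockwise until the bar lined up with the red marks. The tool angle put it 1.6° off, and the last wrist picture agreed to within about 2°. The disc sat flush with the collar and within about 1 mm of the axis.
- **Last look:** The gripper was clear above the cover with no contact force. The spray can, jar and multimeter looked unmoved, but I did not re-measure their positions.

Two small disagreements came up along the way. Measured points differed by 1–4 mm between camera views, and the moves overshot by a few millimetres and had to be corrected before each grip. Neither showed in the final result.

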